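Empty the sanitising case and sort its parts

ROBOT

A 6-joint arm with a two-finger parallel gripper is mounted at the origin on the work surface. World frame = base frame: x ahead of the robot, y to its left, z up, the work surface at z = 0. Lengths are in m, angles in rad, forces in N, time in s.
With the tool pointing down it reaches from about 0.3 to 0.875 m from the base axis. Payload 6.4 kg.
Tool frame: the origin (TCP) lies on the centre line of the jaws, within the pads' length; the fingertips stand 25 mm ahead of it and the grasp point (between the pads) lies 6 mm ahead of it (ctrl.tip_reach is the distance from the TCP to the fingertips, in m); z points along the fingers, y is the line along which they close (so a half turn about z gives the same grasp; the last joint's range is limited). The gripper opens to 85 mm and grips with 20 to 120 N. Pads are 22 mm wide; open, the fingers measure 114 mm over their backs; the gripper's body (76 mm by 85 mm) begins 54 mm behind the grasp point. The pads swing forward as they close: fully open they stand 13 mm farther back than shut.
Start: joints at [0.934, 0.181, 1.607, -0, 1.354, -0.206], TCP at [0.24, 0.522, 0.256] pointing down, gripper open.
Joint ranges: [-2.99, 2.99], [-0.89, 2.07], [0.3, 2.58], [-1.14, 4.28], [0, 2.63], [-3.12, 3.12]. Speed limits (rad/s): [2.57, 2.57, 3.01, 3.14, 3.14, 3.14].

INTERFACE

Orientations are given as a unit quaternion [w, x, y, z].
In Python, from bench import ctrl gives the robot as it stands.
- The arm moves only by the tool servo_tool, never from a script. Its argument "motion" is a list that holds one entry, the list of rows, each a list of 5 numbers: the shift along the tool's x, y, z in cm, then the turn about the tool's z in degrees, then the closure, from -1 (fully open) to 1 (shut). In form: [[[dx, dy, dz, twist, claw], ...]]. A call has 1 to 5 rows; each row is the pose to reach, as a shift and turn from the pose commanded when the call began, along the tool's axes at that moment; what a row does not reach only later rows make up. A row lasts 1/10 s, in which the tool goes at most 50 mm and 8.59 degrees, less where a joint would pass 70% of its speed; a pose out of reach is approached as far as the arm can. A call with a gripper value outside its range is refused whole. The fingers move at their own pace and stop on an object; the grip force is fixed at half the most. Time passes only in rows, so rows that repeat a pose let the fingers close. It gives the time, the measured TCP pose, the force, the opening and the grip force at its end, in the units of the state.
- ctrl.get_obs(): the state, without advancing time (a new reading comes with each control period).
- ctrl.camera(name): name is "scene" or "top" or "wrist"; returns a dict with "pixels" (420x560x3 uint8, red, green, blue), "depth" (420x560 float32, m along the optical axis (not along the pixel's ray), 0 where there is no reading), "fx", "fy", "cx", "cy" (pixels), "k1" (the pictures are not rectified: a ray, as slopes to the right and down, at radius r is drawn at 1 + k1 r^2 times it, then the intrinsics apply), "R" (3x3) and "t" (3): a world point X has camera coordinates R X + t; the wrist camera has in their place "hand_eye" (4x4, takes a point from camera to tool coordinates, whose origin is the TCP and whose axes are the flange's). Camera axes: x right, y down, z forward; pixel columns grow to the right and rows downward; lengths in m; the calibration is good to about 2 mm. A picture is of the moment at which its call begins: read the wrist's pose just before it.
- ctrl.hand_in(): hands the job in; it is judged then, once.
The state is a dict: "time_s": time; "q": joint angles; "dq": joint speeds; "joint_efforts": joint torques, N m; "eef_pos": TCP position; "eef_rot": TCP orientation; "wrist_force": force on the tool from outside, world axes, zero at the start; "torque": the same for the moment, N m; "opening": opening from 0.0 (shut) to 1.0 (fully open); "grasp_force": force on a finger pad.
Only numpy, scipy, OpenCV 4.12 (cv2) and the standard library are available. Lean on these libraries where they do the work, as an engineer would, in place of code of your own. Each camera call takes 0.05 s, during which the arm holds its last target. There are 200 camera calls.

TASK

Swing the lid of the clamshell case past upright so that it stays open by itself, then lift out every part: lay the seal rings side by side flat on the teal plate and stand the moulded halves side by side, rib up, on the floor of the bamboo tray. When the case is empty and everything is sorted, shut the lid fully, and leave the cup, the fork and the salt pot where they are.

Things in the scene. Friction and masses are not known exactly. Their poses are not given: they have to be found in the camera images.
- case: White clamshell sanitising case fixed on the counter, 306 mm (own x) by 206 mm (own y); the base is 40 mm high, walls 8 mm, inner floor 8 mm above the counter. Closed height 66 mm. Origin: centre of its underside. The lid is hinged along its +y edge; its steel bar handle is at the -y edge.
- lid (a joint): Lid angle in rad: 0 shut, 1.57 upright, 2.05 fully open against its stop (leaning out over +y). The hinge is damped: left alone it sinks shut below about 1.4 and sinks open to the stop beyond that. About 1.5 N at the bar lifts it.
- lid_bar (a point): Middle of the straight part of the lid handle: a round steel bar 12 mm thick, 120 mm long, parallel to the hinge (case x), 45 mm clear of the lid's front edge (to bar axis). With the lid shut it is 55 mm above the counter. In the lid it is 251 mm from the hinge axis towards the front and 15 mm towards the lid's outer face.
- lid_hinge (a point): Middle of the hinge axis, on the case, 40 mm above the counter, 103 mm to +y of the case centre; axes as the case (hinge runs along x).
- plate: Teal silicone placemat-style plate, stuck to the counter, 250 mm (own x) x 145 mm (own y), floor 6 mm thick, rim 6 mm wide and 14 mm high in all. Inner floor 238 x 133 mm. Origin: centre of its underside. For the seal rings.
- tray: Bamboo drying tray, fixed on non-slip feet, 250 mm (own x) x 145 mm (own y), floor 6 mm thick, walls 6 mm wide and 35 mm high in all. Inner floor 238 x 133 mm. Origin: centre of its underside. For the moulded halves.
- ring1: Flat seal ring for a snack tin, off-white silicone-look plastic, outer diameter 70 mm, hole 44 mm (wall 13 mm), 18 mm high, 50 g. Origin: centre of its underside, z along its axis. Loose part. It may be absent in a run.
- ring2: Flat seal ring for a snack tin, off-white silicone-look plastic, outer diameter 70 mm, hole 44 mm (wall 13 mm), 18 mm high, 50 g. Origin: centre of its underside, z along its axis. Loose part. It may be absent in a run.
- ring3: Flat seal ring for a snack tin, off-white silicone-look plastic, outer diameter 70 mm, hole 44 mm (wall 13 mm), 18 mm high, 50 g. Origin: centre of its underside, z along its axis. Loose part. It may be absent in a run.
- half1: Moulded half (one half of a snack mould), off-white: flange 54 x 72 mm and 8 mm thick, block 44 x 60 mm on it up to 24 mm, and a grip rib 12 mm thick (own x), 48 mm long (own y) standing on top from 24 to 46 mm. 90 g. Origin: centre of its underside, z up through the rib. Loose part. It may be absent in a run.
- half2: Moulded half (one half of a snack mould), off-white: flange 54 x 72 mm and 8 mm thick, block 44 x 60 mm on it up to 24 mm, and a grip rib 12 mm thick (own x), 48 mm long (own y) standing on top from 24 to 46 mm. 90 g. Origin: centre of its underside, z up through the rib. Loose part. It may be absent in a run.
- half3: Moulded half (one half of a snack mould), off-white: flange 54 x 72 mm and 8 mm thick, block 44 x 60 mm on it up to 24 mm, and a grip rib 12 mm thick (own x), 48 mm long (own y) standing on top from 24 to 46 mm. 90 g. Origin: centre of its underside, z up through the rib. Loose part. It may be absent in a run.
- cup: Green plastic cup, 72 mm wide, 90 mm high, behind the work area. Leave alone. Origin: centre of underside.
- fork: Bamboo fork lying flat, 175 mm long (own x), 26 mm wide, 7 mm thick. Leave alone. Origin: on its underside near the middle.
- pot: Small white ceramic salt pot, 36 mm wide, 50 mm high, between the case and the containers. Leave alone. Origin: centre of underside.

How it is judged:
On the way, in this order (a step that is already met when the one before it is completed fails the run):
1. the lid stands open past vertical by itself, not touched by the robot (value of joint lid above 1.75 rad and contact force between the fingers and lid below 0.1 N), for 0.4 s.
2. all parts present are sorted into their containers, released, while the lid is still open (x of ring1 in the frame of plate between -0.092 and 0.092 m and y of ring1 in the frame of plate between -0.04 and 0.04 m and linear speed of each of ring1, ring2, ring3, half1, half2, half3 below 0.03 m/s and ((angle between ring1's own z axis and vertical below 0.15 rad and z of ring1 in the frame of plate below 0.014 m) or (angle between ring1's own z axis and vertical above 2.99 rad and z of ring1 in the frame of plate below 0.032 m)) and x of ring2 in the frame of plate between -0.092 and 0.092 m and y of ring2 in the frame of plate between -0.04 and 0.04 m and ((angle between ring2's own z axis and vertical below 0.15 rad and z of ring2 in the frame of plate below 0.014 m) or (angle between ring2's own z axis and vertical above 2.99 rad and z of ring2 in the frame of plate below 0.032 m)) and x of ring3 in the frame of plate between -0.092 and 0.092 m and y of ring3 in the frame of plate between -0.04 and 0.04 m and ((angle between ring3's own z axis and vertical below 0.15 rad and z of ring3 in the frame of plate below 0.014 m) or (angle between ring3's own z axis and vertical above 2.99 rad and z of ring3 in the frame of plate below 0.032 m)) and x of half1 in the frame of tray between -0.096 and 0.096 m and y of half1 in the frame of tray between -0.047 and 0.047 m and angle between each of half1, half2, half3's own z axis and vertical below 0.15 rad and z of each of half1, half2, half3 in the frame of tray below 0.014 m and x of half2 in the frame of tray between -0.096 and 0.096 m and y of half2 in the frame of tray between -0.047 and 0.047 m and x of half3 in the frame of tray between -0.096 and 0.096 m and y of half3 in the frame of tray between -0.047 and 0.047 m and contact force between the fingers and ring1 below 0.1 N and contact force between the fingers and ring2 below 0.1 N and contact force between the fingers and ring3 below 0.1 N and contact force between the fingers and half1 below 0.1 N and contact force between the fingers and half2 below 0.1 N and contact force between the fingers and half3 below 0.1 N and value of joint lid above 1.5 rad), for 0.3 s.
At the end, for the whole second after the job is handed in: Each ring lies flat (0.15 rad) on the plate floor, centre within 92 mm (x), 40 mm (y) of the plate centre; each half stands rib up (0.15 rad) on the tray floor, centre within 96, 47 mm of the tray centre; at rest, released; lid below 0.05 rad (x of ring1 in the frame of plate between -0.092 and 0.092 m and y of ring1 in the frame of plate between -0.04 and 0.04 m and linear speed of each of ring1, ring2, ring3, half1, half2, half3 below 0.03 m/s and ((angle between ring1's own z axis and vertical below 0.15 rad and z of ring1 in the frame of plate below 0.014 m) or (angle between ring1's own z axis and vertical above 2.99 rad and z of ring1 in the frame of plate below 0.032 m)) and x of ring2 in the frame of plate between -0.092 and 0.092 m and y of ring2 in the frame of plate between -0.04 and 0.04 m and ((angle between ring2's own z axis and vertical below 0.15 rad and z of ring2 in the frame of plate below 0.014 m) or (angle between ring2's own z axis and vertical above 2.99 rad and z of ring2 in the frame of plate below 0.032 m)) and x of ring3 in the frame of plate between -0.092 and 0.092 m and y of ring3 in the frame of plate between -0.04 and 0.04 m and ((angle between ring3's own z axis and vertical below 0.15 rad and z of ring3 in the frame of plate below 0.014 m) or (angle between ring3's own z axis and vertical above 2.99 rad and z of ring3 in the frame of plate below 0.032 m)) and x of half1 in the frame of tray between -0.096 and 0.096 m and y of half1 in the frame of tray between -0.047 and 0.047 m and angle between each of half1, half2, half3's own z axis and vertical below 0.15 rad and z of each of half1, half2, half3 in the frame of tray below 0.014 m and x of half2 in the frame of tray between -0.096 and 0.096 m and y of half2 in the frame of tray between -0.047 and 0.047 m and x of half3 in the frame of tray between -0.096 and 0.096 m and y of half3 in the frame of tray between -0.047 and 0.047 m and value of joint lid below 0.05 rad and contact force between the fingers and lid below 0.1 N and contact force between the fingers and ring1 below 0.1 N and contact force between the fingers and ring2 below 0.1 N and contact force between the fingers and ring3 below 0.1 N and contact force between the fingers and half1 below 0.1 N and contact force between the fingers and half2 below 0.1 N and contact force between the fingers and half3 below 0.1 N); the robot touches nothing.
It fails at once if the cup, fork or salt pot is shifted more than 40 mm or knocked over (distance of any of cup, fork, pot from where it was at the start of the episode above 0.04 m or angle between any of cup, fork, pot's own z axis and vertical above 0.6 rad).
Of ring1, half1, ring2, half2, ring3, half3 only 4 to 6 are there at a start; the rules pass over those that are not, and their reading is None.
At some moment in a run one of ring1, ring2, ring3, half1, half2, half3 may be knocked a few centimetres aside while the robot is not near it.
Once in a run the grip may slacken for a moment while it holds something.
It also fails if it takes over 210 s, if anything falls off the work surface, if the arm or the gripper's body presses on something with over 40 N, if the wrist force passes 120 N, or if a joint passes its speed limit or range.

## Working session

There is one attempt and no reset: what is moved stays moved. The work goes in short steps, Python scripts to look and compute and a tool call to move; the robot and the scene stay as the last step left them, time stands still between calls to the robot, and variables do not carry over. Pictures are saved under pics/ and viewed, at most 14 in all, crops included, and the job is handed in when it is done.

Besides the shell and the picture viewer there is one more tool, called by a JSON object that holds its "api" and its "payload". servo_tool: Moves the arm, as the interface text tells. Its arguments: {"type":"object","properties":{"motion":{"type":"array"}},"required":["motion"]}

```bash
mkdir -p pics
cat > h.py <<'E'
import numpy as np, cv2
from scipy.spatial.transform import Rotation as Ro
from bench import ctrl
def K(c): return np.array([[c["fx"],0,c["cx"]],[0,c["fy"],c["cy"]],[0,0,1.]])
def ray(c,uv):
    # undistort pixel(s) -> slopes
    uv=np.atleast_2d(uv).astype(float)
    return cv2.undistortPoints(uv[:,None],K(c),np.array([c["k1"],0,0,0.]))[:,0]
def pose(o):
    w,x,y,z=o["eef_rot"]; return Ro.from_quat([x,y,z,w]).as_matrix(),np.array(o["eef_pos"])
def frame(c,o=None):
    # camera->world rotation, camera centre
    if "R" in c:
        R=np.array(c["R"]);return R.T,-R.T@np.array(c["t"])
    T=np.array(c["hand_eye"]);R,p=pose(o);return R@T[:3,:3],R@T[:3,3]+p
def onplane(c,uv,z,o=None):
    A,p=frame(c,o);s=ray(c,uv);d=np.c_[s,np.ones(len(s))]@A.T
    return p+d*((z-p[2])/d[:,2])[:,None]
def cloud(c,o=None):
    h,w=c["depth"].shape;u,v=np.meshgrid(np.arange(w),np.arange(h))
    s=ray(c,np.c_[u.ravel(),v.ravel()]);A,p=frame(c,o)
    return ((np.c_[s,np.ones(len(s))]*c["depth"].reshape(-1,1))@A.T+p).reshape(h,w,3)
def save(c,n): cv2.imwrite("pics/"+n,c["pixels"][:,:,::-1])
E
python3 - <<'E'
from h import *
o=ctrl.get_obs();print(o)
a=ctrl.camera("scene");b=ctrl.camera("top")
save(a,"s0.png");save(b,"t0.png")
for c in(a,b): print(frame(c),c["fx"],c["k1"])
w=ctrl.camera("wrist");print(w["hand_eye"])
np.savez("t0.npz",P=cloud(b),im=b["pixels"])
E
```

```text
{'time_s': 0.0, 'q': array([ 9.33729020e-01,  1.81517422e-01,  1.60799731e+00,  1.78365390e-05,
        1.35377799e+00, -2.06329500e-01]), 'dq': array([-0.00060753, -0.00048281, -0.00228876,  0.00231407,  0.0009059 ,
       -0.00177496]), 'joint_efforts': array([ 7.71559698e-04, -4.44857848e+01, -3.51349890e+01, -3.56802946e-05,
        8.66296585e-03, -5.75206997e-06]), 'eef_pos': array([0.23977972, 0.52207356, 0.25540256]), 'eef_rot': array([-3.55871298e-04,  2.13709630e-01,  9.76896858e-01, -7.71999875e-04]), 'wrist_force': array([-0.2268291 ,  0.66026066,  0.09306415]), 'torque': array([ 0.00068125, -0.00269686, -0.03764083]), 'grasp_force': 0.0, 'opening': 1.0047262542100222}
(array([[-0.86323257,  0.39113348, -0.31913027],
       [ 0.50468075,  0.65457686, -0.56287341],
       [-0.01126335, -0.64694956, -0.7624496 ]]), array([1.03203452, 0.62717136, 1.07076664])) 513.5555332977035 0.015598464681699549
(array([[-0.02235602, -0.9881283 ,  0.15199562],
       [-0.99974788,  0.02177781, -0.00546803],
       [ 0.00209298, -0.15207954, -0.98836604]]), array([ 0.35876636, -0.10714122,  1.54055997])) 502.9971860706521 -0.08607631686093313
[[ 9.25621444e-04 -9.52265738e-01 -3.05268911e-01  7.83972212e-02]
 [ 9.99999560e-01  8.34365559e-04  4.29402721e-04  8.87519255e-04]
 [-1.54199633e-04 -3.05269174e-01  9.52266091e-01 -1.17482240e-01]
 [ 0.00000000e+00  0.00000000e+00  0.00000000e+00  1.00000000e+00]]
```

```bash
ls; ls pics
```

```text
h.py
pics
t0.npz
s0.png
t0.png
```

View pics/t0.png

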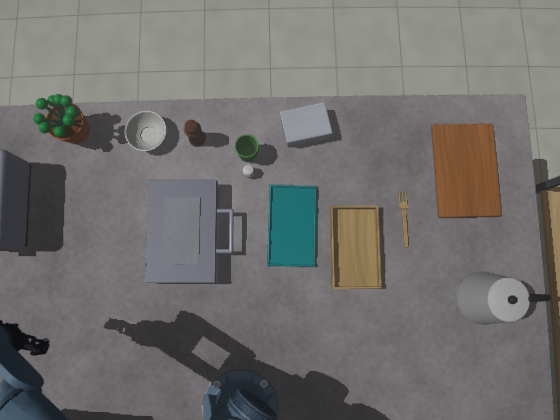

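View pics/s0.png

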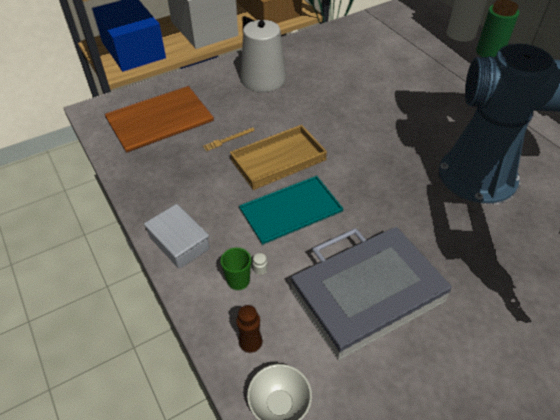

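Top view: the case is at about (182,231) with its bar on the right at (232,231), facing world -y. The plate is at (293,226), the tray at (356,247), the pot at (248,171) and the cup at (247,148). The scene view agrees.

```bash
cat > m.py <<'E'
from h import *
b=ctrl.camera("top");P=cloud(b);im=b["pixels"];hsv=cv2.cvtColor(im,cv2.COLOR_RGB2HSV)
Z=P[...,2];roi=np.zeros(Z.shape,bool);roi[160:300,130:395]=1
def rect(m,z,n):
    m=(m&roi).astype(np.uint8);k,l,s,_=cv2.connectedComponentsWithStats(m);i=1+s[1:,4].argmax();
    cs,_=cv2.findContours((l==i).astype(np.uint8),0,2);c=cs[0][:,0]
    q=onplane(b,c,z)[:,:2].astype(np.float32);r=cv2.minAreaRect(q);print(n,np.round(r[0],4),np.round(r[1],4),round(r[2],2),"medZ",np.median(Z[l==i]).round(4));return l==i
H,S=hsv[...,0],hsv[...,1]
rect((abs(H.astype(int)-90)<12)&(S>120),.014,"plate")
rect((H>10)&(H<28)&(S>70),.035,"tray")
rect((Z>.05)&(Z<.085)&(P[...,1]>0),.066,"case")
u=np.zeros(Z.shape,bool);u[200:260,222:240]=1
m=u&(Z>.035)&(Z<.09);v=np.argwhere(m);print(len(v),Z[m].mean())
rect(m,.061,"bar");print(np.round(onplane(b,[[232,231],[248,171],[247,148],[404,220]],.05),3))
print(np.median(Z[300:330,470:]), np.median(Z[185:190,225:245]))
E
python3 m.py
```

```text
plate [ 0.5364 -0.1668] [0.1437 0.2475] 87.02 medZ 0.0073
tray [ 0.4645 -0.3551] [0.1485 0.248 ] 89.26 medZ 0.0077
case [0.5225 0.1371] [0.2565 0.3066] 88.68 medZ 0.0667
246 0.05993207363270224
bar [0.5208 0.0251] [0.0328 0.1311] 89.43 medZ 0.0601
[[ 0.518  0.013  0.05 ]
 [ 0.7   -0.038  0.05 ]
 [ 0.772 -0.036  0.05 ]
 [ 0.54  -0.504  0.05 ]]
0.008543200468797307 -0.00028919010723027494
```

```bash
cat > go.py <<'E'
# python3 go.py x y z yaw(deg of tool x): prints the shift in tool cm / twist deg from the present pose
import sys
from h import *
o=ctrl.get_obs();R,p=pose(o);g=list(map(float,sys.argv[1:5]))
d=R.T@(np.array(g[:3])-p)*100
y=np.degrees(np.arctan2(R[1,0],R[0,0]));t=-((g[3]-y+180)%360-180)
print("shift",d.round(2),"twist",t.round(1),"yaw",y.round(1),"pos",p.round(4),"open",round(o["opening"],2),"F",o["wrist_force"].round(1),"t",round(o["time_s"],1))
E
python3 go.py .5195 .0146 .2 178.7
```

```text
shift [-46.6  -34.44   5.6 ] twist -23.4 yaw 155.3 pos [0.2399 0.5222 0.2557] open 1.0 F [-0.1  0.1 -0.5] t 0.2
```

{"api": "servo_tool", "payload": {"motion": [[[-9.3,-6.9,1.1,-5,0],[-18.6,-13.8,2.2,-10,0],[-28,-20.7,3.3,-15,0],[-37,-27.5,4.4,-20,0],[-46.6,-34.4,5.6,-23.4,0]]]}}

```text
time_s: 0.7
eef_pos: [0.3604, 0.3027, 0.2324]
eef_rot: [0.0, 0.009, 1.0, 0.0]
wrist_force: [0.7, -0.3, -0.5]
opening: 0.501
grasp_force: 0.0
```

```bash
python3 go.py .5195 .0146 .2 178.7
```

```text
shift [-16.44 -28.51   3.24] twist 0.2 yaw 178.9 pos [0.3604 0.3027 0.2324] open 0.5 F [ 0.7 -0.3 -0.5] t 0.7
```

{"api": "servo_tool", "payload": {"motion": [[[-14,-24,3,0,0],[-14,-24,3,0,0],[-14,-24,3,0,0],[-14,-24,3,0,0],[-14,-24,3,0,0]]]}}

```text
time_s: 1.2
eef_pos: [0.481, 0.085, 0.2056]
eef_rot: [0.0, 0.011, 1.0, 0.0]
wrist_force: [1.3, 1.0, -0.2]
opening: 0.498
grasp_force: 0.0
```

{"api": "servo_tool", "payload": {"motion": [[[0,0,0,0,0],[0,0,0,0,0],[0,0,0,0,0]]]}}

```text
time_s: 1.5
eef_pos: [0.4798, 0.0876, 0.2055]
eef_rot: [-0.0, 0.011, 1.0, 0.0]
wrist_force: [-0.3, -0.4, -1.6]
opening: 0.501
grasp_force: 0.0
```

```bash
python3 go.py .5195 .0146 .2 178.7
python3 - <<'E'
from h import *
o=ctrl.get_obs();w=ctrl.camera("wrist");save(w,"w1.png");P=cloud(w,o);Z=P[...,2]
m=(Z>.045)&(Z<.075)&(abs(P[...,1]-.0146)<.02)&(abs(P[...,0]-.52)<.05)
q=P[m];print(len(q),np.median(q,0).round(4),np.percentile(q[:,1],[3,97]).round(4),np.polyfit(q[:,0]-.52,q[:,1],1).round(4),q[:,2].max())
E
```

```text
shift [-4.13 -7.22  0.54] twist 0.0 yaw 178.7 pos [0.4798 0.0876 0.2055] open 0.5 F [-0.3 -0.4 -1.6] t 1.5
1304 [0.5044 0.0202 0.06  ] [0.0139 0.0251] [-0.0272  0.0196] 0.06282770527174497
```

{"api": "servo_tool", "payload": {"motion": [[[-4,-6.8,3,0,0],[-4,-6.8,6,0,0],[-4,-6.8,10,0,0],[-4,-6.8,14.6,0,0],[-4,-6.8,14.6,0,0]]]}}

```text
time_s: 2.05
eef_pos: [0.513, 0.0203, 0.0535]
eef_rot: [-0.007, 0.01, 1.0, 0.001]
wrist_force: [-1.1, 0.4, -0.7]
opening: 0.498
grasp_force: 0.0
```

{"api": "servo_tool", "payload": {"motion": [[[0,0,0,0,1],[0,0,0,0,1],[0,0,0,0,1],[0,0,0,0,1],[0,0,0,0,1]]]}}

```text
time_s: 2.55
eef_pos: [0.5209, 0.0177, 0.0627]
eef_rot: [0.002, 0.011, 1.0, -0.001]
wrist_force: [-2.5, -1.2, 9.0]
opening: 0.116
grasp_force: 59.4
```

```bash
python3 go.py .5195 .0196 .061 178.5;python3 - <<'E'
import numpy as np
# bar arc relative to the shut position; tool y = +world y, tool z = down, cm
for t in np.arange(0,1.81,.1):
    y=-25.1*np.cos(t)+1.5*np.sin(t)+25.1; z=25.1*np.sin(t)+1.5*np.cos(t)-1.5
    print(round(t,1),round(y,1),round(-z,1))
E
```

```text
shift [0.14 0.19 0.17] twist 0.2 yaw 178.7 pos [0.5209 0.0177 0.0627] open 0.12 F [-2.5 -1.2  9. ] t 2.5
0.0 0.0 -0.0
0.1 0.3 -2.5
0.2 0.8 -5.0
0.3 1.6 -7.4
0.4 2.6 -9.7
0.5 3.8 -11.8
0.6 5.2 -13.9
0.7 6.9 -15.8
0.8 8.7 -17.6
0.9 10.7 -19.1
1.0 12.8 -20.4
1.1 15.1 -21.5
1.2 17.4 -22.4
1.3 19.8 -23.1
1.4 22.3 -23.5
1.5 24.8 -23.6
1.6 27.3 -23.5
1.7 29.8 -23.2
1.8 32.3 -22.6
```

{"api": "servo_tool", "payload": {"motion": [[[0,0.3,-2.5,0,1],[0,0.8,-5.0,0,1],[0,1.6,-7.4,0,1],[0,2.6,-9.7,0,1],[0,3.8,-11.8,0,1]]]}}

```text
time_s: 3.05
eef_pos: [0.5215, 0.0542, 0.1814]
eef_rot: [0.003, 0.011, 1.0, -0.002]
wrist_force: [3.4, -10.3, 2.7]
opening: 0.115
grasp_force: 58.6
```

{"api": "servo_tool", "payload": {"motion": [[[0,1.4,-2.1,0,1],[0,3.1,-4.0,0,1],[0,4.9,-5.8,0,1],[0,6.9,-7.3,0,1],[0,9.0,-8.6,0,1]]]}}

```text
time_s: 3.55
eef_pos: [0.5235, 0.1435, 0.27]
eef_rot: [0.004, 0.012, 1.0, -0.003]
wrist_force: [-4.6, -13.9, 18.2]
opening: 0.11
grasp_force: 61.4
```

```bash
python3 go.py .522 .1476 .264 178.7
```

```text
shift [0.17 0.41 0.59] twist -0.0 yaw 178.7 pos [0.5235 0.1435 0.27  ] open 0.11 F [ -4.6 -13.9  18.2] t 3.5
```

{"api": "servo_tool", "payload": {"motion": [[[0,2.3,-1.1,0,1],[0,4.6,-2.0,0,1],[0,7.0,-2.7,0,1],[0,9.5,-3.1,0,1],[0,12.0,-3.2,0,1]]]}}

```text
time_s: 4.05
eef_pos: [0.5258, 0.267, 0.3006]
eef_rot: [0.004, 0.011, 1.0, 0.001]
wrist_force: [1.6, -1.9, 6.0]
opening: 0.11
grasp_force: 64.4
```

{"api": "servo_tool", "payload": {"motion": [[[0,2.5,0.1,0,1],[0,5.0,0.4,0,1],[0,6.2,0.6,0,1],[0,6.2,0.6,0,1]]]}}

```text
time_s: 4.45
eef_pos: [0.5271, 0.3303, 0.2923]
eef_rot: [0.003, 0.01, 1.0, 0.002]
wrist_force: [4.6, 1.2, 2.8]
opening: 0.114
grasp_force: 65.1
```

{"api": "servo_tool", "payload": {"motion": [[[0,0,0,0,0],[0,0,0,0,0],[0,0,-1,0,0],[0,0,-4,0,0],[0,0,-7,0,0]]]}}

```text
time_s: 4.95
eef_pos: [0.5252, 0.3276, 0.3607]
eef_rot: [-0.001, 0.011, 1.0, -0.0]
wrist_force: [0.6, 0.1, 0.1]
opening: 0.495
grasp_force: 0.0
```

```bash
python3 go.py .45 0.05 .42 178.7
```

```text
shift [  6.9  -27.93  -5.91] twist -0.0 yaw 178.7 pos [0.5252 0.3276 0.3607] open 0.49 F [0.6 0.1 0.1] t 5.0
```

{"api": "servo_tool", "payload": {"motion": [[[3,-5,-4,0,0],[6,-10,-6,0,0],[9.5,-15,-7,0,-1],[9.5,-16.8,-7,0,-1],[9.5,-16.8,-7,0,-1]]]}}

```text
time_s: 5.45
eef_pos: [0.4255, 0.1593, 0.4327]
eef_rot: [0.002, 0.013, 1.0, -0.0]
wrist_force: [-0.1, 1.0, 0.6]
opening: 0.976
grasp_force: 0.0
```

{"api": "servo_tool", "payload": {"motion": [[[0,0,0,0,-1],[0,0,0,0,-1],[0,0,0,0,-1]]]}}

```text
time_s: 5.75
eef_pos: [0.4273, 0.163, 0.4292]
eef_rot: [-0.001, 0.011, 1.0, 0.0]
wrist_force: [1.0, 0.4, -0.0]
opening: 1.003
grasp_force: 0.0
```

```bash
python3 go.py .43 0.16 .43 178.7
python3 - <<'E'
from h import *
o=ctrl.get_obs();w=ctrl.camera("wrist");save(w,"w2.png");P=cloud(w,o);np.savez("w2.npz",P=P,im=w["pixels"])
print(w["fx"],np.median(P[...,2]))
E
```

```text
shift [-0.28 -0.29 -0.08] twist 0.1 yaw 178.8 pos [0.4273 0.163  0.4292] open 1.0 F [ 1.   0.4 -0. ] t 5.8
355.3490533400315 0.0017587101441593478
```

View pics/w2.png

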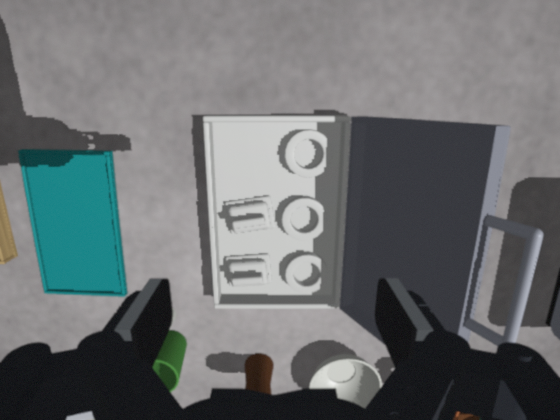

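Wrist view: there are three rings, at (305,152), (302,217) and (302,271). There are two halves, at (247,214) and (246,269), with ribs running along y. The lid is fully open on the right.

```bash
cat > parts.py <<'E'
from h import *
def comps(P,lo,hi,x,y,mn=60):
    Z=P[...,2];m=((Z>lo)&(Z<hi)&(P[...,0]>x[0])&(P[...,0]<x[1])&(P[...,1]>y[0])&(P[...,1]<y[1])).astype(np.uint8)
    k,l,s,_=cv2.connectedComponentsWithStats(m)
    for i in range(1,k):
        if s[i,4]<mn: continue
        q=P[l==i]
        r=cv2.minAreaRect(q[:,:2].astype(np.float32));c=cv2.minEnclosingCircle(q[:,:2].astype(np.float32))
        print(s[i,4],"med",np.median(q,0).round(4),"rect",np.round(r[0],4),np.round(r[1],4),round(r[2],1),"circ",np.round(c[0],4),round(c[1],4))
if __name__=="__main__":
    P=np.load("w2.npz")["P"]
    X=(.38,.67);Y=(.065,.255)
    print("ribs");comps(P,.045,.065,X,Y)
    print("blocks");comps(P,.027,.037,X,Y)
    print("rings");comps(P,.020,.0295,X,Y)
    print("floor",np.median(P[...,2][(P[...,2]<.015)&(abs(P[...,0]-.52)<.1)&(abs(P[...,1]-.16)<.08)]))
    print("walls");comps(P,.035,.0445,(.3,.75),(0,.3))
E
python3 parts.py
```

```text
ribs
287 med [0.5193 0.125  0.0534] rect [0.5212 0.1249] [0.0132 0.0482] 6.5 circ [0.5191 0.1246] 0.0242
269 med [0.6142 0.1194 0.0533] rect [0.6162 0.119 ] [0.0125 0.0475] 3.0 circ [0.6167 0.119 ] 0.0241
blocks
91 med [0.4961 0.0723 0.0325] rect [0.4986 0.0721] [0.0014 0.1198] 88.5 circ [0.4986 0.0722] 0.06
672 med [0.5122 0.1263 0.0314] rect [0.5207 0.125 ] [0.044  0.0596] 7.1 circ [0.521 0.125] 0.0342
532 med [0.6063 0.12   0.0313] rect [0.616  0.1188] [0.0431 0.0597] 3.2 circ [0.6165 0.1185] 0.0342
366 med [0.6679 0.1487 0.0322] rect [0.6651 0.1555] [0.1928 0.0494] 73.7 circ [0.6422 0.1622] 0.0965
rings
91 med [0.4414 0.0734 0.0249] rect [0.4439 0.0732] [0.0007 0.1257] 89.0 circ [0.4439 0.0731] 0.0629
1096 med [0.4236 0.2153 0.0258] rect [0.4248 0.2155] [0.0693 0.0688] 45.5 circ [0.4252 0.2157] 0.0352
957 med [0.5252 0.2094 0.0258] rect [0.5264 0.2095] [0.0685 0.0689] 75.2 circ [0.5263 0.2096] 0.0351
118 med [0.5008 0.133  0.0273] rect [0.5068 0.1322] [0.0683 0.0332] 63.1 circ [0.5207 0.1252] 0.0342
860 med [0.6195 0.2137 0.0259] rect [0.621  0.2139] [0.0689 0.0692] 24.9 circ [0.621  0.2139] 0.0353
124 med [0.5959 0.1248 0.0271] rect [0.6021 0.126 ] [0.0681 0.0299] 62.9 circ [0.615  0.1194] 0.0341
321 med [0.6679 0.1469 0.025 ] rect [0.6669 0.1524] [0.1806 0.0401] 75.8 circ [0.6478 0.1572] 0.0904
floor 0.008066415669901739
walls
3951 med [0.4897 0.1938 0.0397] rect [0.5228 0.1684] [0.2106 0.306 ] 88.9 circ [0.5228 0.1687] 0.1844
2035 med [0.5066 0.2884 0.041 ] rect [0.5258 0.2862] [0.0216 0.2889] 88.9 circ [0.5257 0.282 ] 0.1446
66 med [0.5153 0.125  0.0395] rect [0.5156 0.1247] [0.0036 0.0469] 4.3 circ [0.5169 0.1248] 0.0236
83 med [0.6111 0.1183 0.0399] rect [0.6116 0.1186] [0.0036 0.0474] 1.6 circ [0.6128 0.1186] 0.0238
```

```bash
python3 go.py .5212 0.1249 .14 96.5
```

```text
shift [-9.51 -3.62 28.89] twist 82.3 yaw 178.8 pos [0.4273 0.163  0.429 ] open 1.0 F [ 0.2  0.  -0.2] t 5.8
```

{"api": "servo_tool", "payload": {"motion": [[[-2,-1,4,8.5,0],[-4,-2,8.5,17,0],[-6,-3,13,25.5,0],[-8,-3.6,17,34,0],[-9.5,-3.6,21,42,0]]]}}

```text
time_s: 6.3
eef_pos: [0.522, 0.1242, 0.217]
eef_rot: [-0.001, 0.371, 0.928, -0.0]
wrist_force: [0.4, 0.0, 0.5]
opening: 0.497
grasp_force: 0.0
```

{"api": "servo_tool", "payload": {"motion": [[[0,0,2,8.5,0],[0,0,4,17,0],[0,0,6,25.5,0],[0,0,8,34,0],[0,0,8,40.3,0]]]}}

```text
time_s: 6.8
eef_pos: [0.5188, 0.125, 0.1354]
eef_rot: [-0.003, 0.668, 0.744, -0.003]
wrist_force: [-0.4, -0.7, 0.1]
opening: 0.495
grasp_force: 0.0
```

{"api": "servo_tool", "payload": {"motion": [[[0,0,0,0,0],[0,0,0,0,0],[0,0,0,0,0]]]}}

```text
time_s: 7.1
eef_pos: [0.5217, 0.1244, 0.1399]
eef_rot: [0.0, 0.665, 0.747, 0.0]
wrist_force: [-0.0, -0.1, -0.0]
opening: 0.503
grasp_force: 0.0
```

```bash
python3 go.py .5212 0.1249 .061 96.5
python3 - <<'E'
from h import *
from parts import comps
o=ctrl.get_obs();w=ctrl.camera("wrist");P=cloud(w,o)
comps(P,.046,.062,(.38,.66),(.06,.25))
E
```

```text
shift [ 0.05 -0.05  7.89] twist 0.1 yaw 96.6 pos [0.5217 0.1244 0.1399] open 0.5 F [-0.  -0.1 -0. ] t 7.1
1428 med [0.5208 0.1274 0.0535] rect [0.5209 0.1249] [0.0118 0.0476] 6.9 circ [0.5208 0.125 ] 0.0239
1466 med [0.6143 0.1207 0.0535] rect [0.6164 0.1187] [0.0125 0.0476] 3.4 circ [0.6161 0.1187] 0.024
```

Consistent. Grasp half A.

{"api": "servo_tool", "payload": {"motion": [[[0,0,4,0,0],[0,0,6.5,0,0],[0,0,7.9,0,0],[0,0,7.9,0,0],[0,0,7.9,0,1]]]}}

```text
time_s: 7.65
eef_pos: [0.5219, 0.1241, 0.0615]
eef_rot: [0.0, 0.666, 0.746, 0.0]
wrist_force: [0.1, -0.2, 0.0]
opening: 0.348
grasp_force: 0.0
```

{"api": "servo_tool", "payload": {"motion": [[[0,0,0,0,1],[0,0,0,0,1],[0,0,0,0,1],[0,0,0,0,1]]]}}

```text
time_s: 8.05
eef_pos: [0.5228, 0.1241, 0.0624]
eef_rot: [0.001, 0.666, 0.746, 0.001]
wrist_force: [-0.3, 0.5, 6.2]
opening: 0.122
grasp_force: 61.9
```

{"api": "servo_tool", "payload": {"motion": [[[0,0,-4,0,1],[0,0,-8,0,1],[0,0,-12,0,1],[0,0,-16,0,1],[0,0,-16,0,1]]]}}

```text
time_s: 8.55
eef_pos: [0.5248, 0.1242, 0.2276]
eef_rot: [0.004, 0.666, 0.746, 0.004]
wrist_force: [1.1, 0.3, -0.3]
opening: 0.118
grasp_force: 60.9
```

```bash
python3 go.py .48 -0.26 .22 89
```

```text
shift [-37.68  -8.76   0.7 ] twist 7.4 yaw 96.4 pos [0.5248 0.1242 0.2276] open 0.12 F [ 1.1  0.3 -0.3] t 8.6
```

{"api": "servo_tool", "payload": {"motion": [[[-4.8,-1.1,0,1.5,1],[-9.6,-2.2,0,3,1],[-14.4,-3.3,0,4.5,1],[-19.2,-4.4,0,6,1],[-24,-5.5,0,7.4,1]]]}}

```text
time_s: 9.05
eef_pos: [0.4924, -0.1221, 0.2201]
eef_rot: [-0.0, 0.713, 0.701, -0.0]
wrist_force: [0.9, 0.0, -0.7]
opening: 0.123
grasp_force: 60.8
```

{"api": "servo_tool", "payload": {"motion": [[[-4.5,-0.5,0,0,1],[-9,-1,0,0,1],[-12,-1,0,0,1],[-12,-1,0,0,1],[-12,-1,0,0,1]]]}}

```text
time_s: 9.55
eef_pos: [0.4807, -0.2406, 0.2198]
eef_rot: [-0.001, 0.714, 0.7, 0.0]
wrist_force: [-0.4, -0.2, -1.5]
opening: 0.123
grasp_force: 60.9
```

```bash
python3 go.py .5136 -0.355 .2 89
python3 - <<'E'
from h import *
from parts import comps
o=ctrl.get_obs();w=ctrl.camera("wrist");save(w,"w3.png");P=cloud(w,o);np.savez("w3.npz",P=P,im=w["pixels"])
print("tray");comps(P,.028,.042,(.3,.65),(-.5,-.25))
print("plate");comps(P,.010,.02,(.3,.75),(-.26,-.05))
print("h>.1");comps(P,.1,.3,(.3,.75),(-.5,.1))
E
```

```text
shift [-11.38   3.51   1.96] twist -0.1 yaw 88.9 pos [ 0.4807 -0.2406  0.2198] open 0.12 F [-0.4 -0.2 -1.5] t 9.6
tray
1463 med [ 0.3473 -0.2855  0.0341] rect [ 0.3857 -0.3314] [0.1038 0.0898] 89.4 circ [ 0.3856 -0.3317] 0.0678
1134 med [ 0.5847 -0.2928  0.0343] rect [ 0.5597 -0.3258] [0.0889 0.0623] 89.3 circ [ 0.5602 -0.3254] 0.0536
281 med [ 0.4761 -0.4211  0.0339] rect [ 0.4771 -0.4219] [0.0072 0.042 ] 89.4 circ [ 0.4771 -0.4228] 0.0212
plate
6491 med [ 0.5379 -0.1405  0.0135] rect [ 0.5368 -0.1639] [0.1456 0.2505] 87.1 circ [ 0.5367 -0.1634] 0.1434
h>.1
50430 med [ 0.4811 -0.228   0.2539] rect [ 0.4814 -0.2336] [0.0601 0.1241] 88.9 circ [ 0.4814 -0.2288] 0.0621
```

View pics/w3.png

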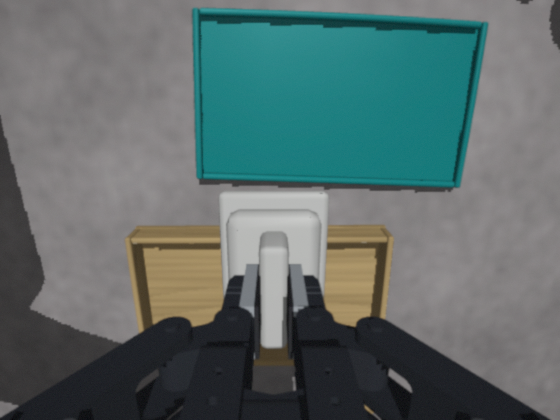

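The half is held level at (275,290). The plate is above it and the tray is at (260,290); their fitted sizes match the given ones.

{"api": "servo_tool", "payload": {"motion": [[[-4,1.2,1,0,1],[-8,2.5,3,0,1],[-11.2,3.7,5,0,1],[-11.2,3.7,8,0,1],[-11.2,3.7,10,0,1]]]}}

```text
time_s: 10.1
eef_pos: [0.5162, -0.3516, 0.1181]
eef_rot: [-0.001, 0.713, 0.701, 0.0]
wrist_force: [-0.6, 0.6, -2.3]
opening: 0.117
grasp_force: 60.9
```

```bash
python3 go.py .516 -0.3535 .0625 89
```

```text
shift [-0.2  -0.01  5.56] twist 0.1 yaw 89.1 pos [ 0.5162 -0.3516  0.1181] open 0.12 F [-0.6  0.6 -2.3] t 10.1
```

{"api": "servo_tool", "payload": {"motion": [[[0,0,2,0,1],[0,0,4,0,1],[0,0,5.4,0,1],[0,0,5.6,0,1],[0,0,5.6,0,1]]]}}

```text
time_s: 10.6
eef_pos: [0.5166, -0.3523, 0.0646]
eef_rot: [-0.0, 0.713, 0.701, 0.0]
wrist_force: [-0.1, -0.7, -0.3]
opening: 0.121
grasp_force: 60.8
```

{"api": "servo_tool", "payload": {"motion": [[[0,0,0,0,1],[0,0,0.1,0,0.2],[0,0,0.1,0,0],[0,0,0.1,0,0],[0,0,-1,0,0]]]}}

```text
time_s: 11.1
eef_pos: [0.5155, -0.3523, 0.0738]
eef_rot: [-0.001, 0.713, 0.701, -0.0]
wrist_force: [-0.5, 0.5, -0.2]
opening: 0.501
grasp_force: 0.0
```

{"api": "servo_tool", "payload": {"motion": [[[0,0,-4,0,0],[0,0,-8,0,0],[0,0,-12,0,0],[0,0,-14,0,0],[0,0,-14,0,0]]]}}

```text
time_s: 11.6
eef_pos: [0.5182, -0.3548, 0.2203]
eef_rot: [0.004, 0.713, 0.701, 0.0]
wrist_force: [0.7, -0.1, 0.5]
opening: 0.5
grasp_force: 0.0
```

```bash
python3 go.py .6164 0.1187 .20 93.2
python3 - <<'E'
from h import *
from parts import comps
o=ctrl.get_obs();w=ctrl.camera("wrist");P=cloud(w,o)
comps(P,.042,.06,(.3,.65),(-.45,-.25));comps(P,.026,.0325,(.3,.65),(-.42,-.29))
E
```

```text
shift [47.52  9.    1.79] twist -4.2 yaw 89.0 pos [ 0.5182 -0.3548  0.2203] open 0.5 F [ 0.7 -0.1  0.5] t 11.6
791 med [ 0.518  -0.351   0.0515] rect [ 0.5177 -0.353 ] [0.0485 0.0117] 89.1 circ [ 0.5171 -0.353 ] 0.0244
228 med [ 0.5845 -0.3482  0.0295] rect [ 0.5847 -0.3547] [0.1286 0.0017] 89.5 circ [ 0.5843 -0.3547] 0.0644
805 med [ 0.3467 -0.3777  0.0294] rect [ 0.3611 -0.3763] [0.0752 0.1577] 34.7 circ [ 0.3913 -0.3554] 0.0789
2131 med [ 0.5173 -0.3494  0.0296] rect [ 0.5179 -0.353 ] [0.0586 0.043 ] 89.0 circ [ 0.518  -0.3526] 0.0337
```

Half A stands upright in the tray with its rib top at 51.5 mm. Next is half B.

{"api": "servo_tool", "payload": {"motion": [[[4.8,0.9,0,-1,0],[9.6,1.8,0,-2,0],[14.4,2.7,0,-3,0],[19.2,3.6,0,-4,0],[24,4.5,0,-4.2,0]]]}}

```text
time_s: 12.15
eef_pos: [0.5645, -0.1116, 0.2128]
eef_rot: [-0.001, 0.687, 0.727, -0.001]
wrist_force: [0.7, -0.5, 0.6]
opening: 0.5
grasp_force: 0.0
```

{"api": "servo_tool", "payload": {"motion": [[[4.8,0.9,0,0,0],[9.6,2,0,0,0],[14.4,2.5,1,0,0],[19.2,3,2,0,0],[23,3,2,0,0]]]}}

```text
time_s: 12.65
eef_pos: [0.5803, 0.1202, 0.1911]
eef_rot: [-0.002, 0.687, 0.727, -0.002]
wrist_force: [0.0, 0.6, -0.0]
opening: 0.501
grasp_force: 0.0
```

{"api": "servo_tool", "payload": {"motion": [[[0,0,0,0,0],[0,0,0,0,0],[0,0,0,0,0]]]}}

```text
time_s: 12.95
eef_pos: [0.5822, 0.1165, 0.1938]
eef_rot: [-0.0, 0.687, 0.726, -0.001]
wrist_force: [-0.1, -0.2, -0.2]
opening: 0.5
grasp_force: 0.0
```

```bash
python3 go.py .6164 0.1187 .061 93.2
python3 - <<'E'
from h import *
from parts import comps
o=ctrl.get_obs();w=ctrl.camera("wrist");P=cloud(w,o)
comps(P,.046,.062,(.38,.66),(.06,.25));comps(P,.02,.0295,(.38,.66),(.16,.255))
E
```

```text
shift [ 0.04  3.44 13.28] twist -0.0 yaw 93.2 pos [0.5822 0.1165 0.1938] open 0.5 F [-0.1 -0.2 -0.2] t 12.9
979 med [0.6161 0.1203 0.0535] rect [0.6167 0.1187] [0.0123 0.0477] 3.5 circ [0.6156 0.1186] 0.024
4329 med [0.4263 0.2166 0.0256] rect [0.4259 0.2149] [0.0696 0.0692] 44.7 circ [0.4256 0.2153] 0.0354
4193 med [0.5261 0.2113 0.0257] rect [0.5267 0.2094] [0.0696 0.0682] 2.3 circ [0.5266 0.209 ] 0.0351
4148 med [0.6211 0.2156 0.0258] rect [0.6211 0.2132] [0.0681 0.0695] 51.7 circ [0.6212 0.2137] 0.0352
```

{"api": "servo_tool", "payload": {"motion": [[[0,1.8,3,0,0],[0,3.4,7,0,0],[0,3.45,11,0,0],[0,3.45,13.3,0,0],[0,3.45,13.3,0,0]]]}}

```text
time_s: 13.5
eef_pos: [0.6152, 0.1176, 0.0581]
eef_rot: [-0.002, 0.688, 0.726, -0.002]
wrist_force: [-1.2, -0.8, 0.8]
opening: 0.499
grasp_force: 0.0
```

{"api": "servo_tool", "payload": {"motion": [[[0,0,0,0,1],[0,0,0,0,1],[0,0,0,0,1],[0,0,0,0,1],[0,0,0,0,1]]]}}

```text
time_s: 14.0
eef_pos: [0.6184, 0.1192, 0.0637]
eef_rot: [0.001, 0.687, 0.727, 0.001]
wrist_force: [0.5, -1.4, 6.4]
opening: 0.131
grasp_force: 37.5
```

{"api": "servo_tool", "payload": {"motion": [[[0,0,-4,0,1],[0,0,-8,0,1],[0,0,-12,0,1],[0,0,-16,0,1],[0,0,-16,0,1]]]}}

```text
time_s: 14.5
eef_pos: [0.6205, 0.1198, 0.2296]
eef_rot: [0.004, 0.687, 0.727, 0.004]
wrist_force: [0.2, 0.5, -0.7]
opening: 0.115
grasp_force: 64.5
```

```bash
python3 go.py .417 -0.3525 .22 89
```

```text
shift [-46.   -23.     0.69] twist 4.2 yaw 93.2 pos [0.6205 0.1198 0.2296] open 0.12 F [ 0.2  0.5 -0.7] t 14.5
```

{"api": "servo_tool", "payload": {"motion": [[[-4.4,-2.2,0,1,1],[-8.8,-4.4,0,2,1],[-13.2,-6.6,0,3,1],[-17.6,-8.8,0,4,1],[-22,-11,0,4.2,1]]]}}

```text
time_s: 15.0
eef_pos: [0.5181, -0.1075, 0.2213]
eef_rot: [-0.0, 0.713, 0.701, -0.0]
wrist_force: [0.7, -0.6, -1.4]
opening: 0.118
grasp_force: 64.4
```

{"api": "servo_tool", "payload": {"motion": [[[-4.4,-2.2,0,0,1],[-8.8,-4.4,0,0,1],[-13.2,-6.6,0,0,1],[-17.6,-8.8,0,0,1],[-22,-10,0,0,1]]]}}

```text
time_s: 15.5
eef_pos: [0.4139, -0.3257, 0.2213]
eef_rot: [-0.0, 0.713, 0.701, 0.0]
wrist_force: [1.4, 0.6, -2.0]
opening: 0.12
grasp_force: 64.4
```

{"api": "servo_tool", "payload": {"motion": [[[0,0,1,0,1],[0,0,1,0,1],[0,0,1,0,1]]]}}

```text
time_s: 15.8
eef_pos: [0.4157, -0.3233, 0.2109]
eef_rot: [-0.001, 0.713, 0.701, 0.0]
wrist_force: [-0.1, 1.2, -0.3]
opening: 0.12
grasp_force: 64.4
```

```bash
python3 go.py .417 -0.3525 .064 89
python3 - <<'E'
from h import *
from parts import comps
o=ctrl.get_obs();w=ctrl.camera("wrist");P=cloud(w,o);R,p=pose(o);Q=(P-p)@R
# held part in tool frame: block top and flange top depths ahead of the TCP
for lo,hi in((.021,.032),(.038,.05)):
    m=(Q[...,2]>lo)&(Q[...,2]<hi)&(abs(Q[...,0])<.06)&(abs(Q[...,1])<.04);q=Q[m]
    print(len(q),np.median(q,0).round(4)*1000,np.polyfit(q[:,0],q[:,2],1).round(3),np.polyfit(q[:,1],q[:,2],1).round(3),q[:,0].max())
E
```

```text
shift [-2.94  0.2  14.69] twist 0.1 yaw 89.1 pos [ 0.4157 -0.3233  0.2109] open 0.12 F [-0.1  1.2 -0.3] t 15.8
1298 [18.2  0.  31.5] [-0.124  0.033] [0.001 0.031] 0.02760574655015599
2948 [29.4  0.  48.2] [-0.02   0.048] [0.    0.048] 0.03595498868476123
```

{"api": "servo_tool", "payload": {"motion": [[[-2.9,0.2,4,0,1],[-2.9,0.2,8,0,1],[-2.9,0.2,11,0,1],[-2.9,0.2,13.5,0,1],[-2.9,0.2,14.7,0,1]]]}}

```text
time_s: 16.35
eef_pos: [0.4171, -0.3512, 0.0625]
eef_rot: [-0.002, 0.712, 0.702, 0.0]
wrist_force: [-0.2, -0.1, -0.7]
opening: 0.121
grasp_force: 64.4
```

{"api": "servo_tool", "payload": {"motion": [[[0,0,0,0,1],[0,0,0,0,1],[0,0,0,0,0.2],[0,0,0,0,0],[0,0,0,0,0]]]}}

```text
time_s: 16.85
eef_pos: [0.4177, -0.3542, 0.0657]
eef_rot: [0.001, 0.713, 0.701, -0.0]
wrist_force: [0.7, -0.3, 0.3]
opening: 0.496
grasp_force: 0.0
```

{"api": "servo_tool", "payload": {"motion": [[[0,0,-3,0,0],[0,0,-7,0,0],[0,0,-12,0,0],[0,0,-15,0,0],[0,0,-15,0,0]]]}}

```text
time_s: 17.35
eef_pos: [0.4193, -0.3563, 0.221]
eef_rot: [0.006, 0.713, 0.701, -0.001]
wrist_force: [0.5, -0.6, -0.2]
opening: 0.498
grasp_force: 0.0
```

```bash
python3 go.py .5265 0.1809 .18 178
python3 - <<'E'
from h import *
from parts import comps
o=ctrl.get_obs();w=ctrl.camera("wrist");P=cloud(w,o)
comps(P,.042,.06,(.3,.65),(-.45,-.25));comps(P,.026,.0325,(.35,.57),(-.42,-.29))
E
```

```text
shift [53.93  9.77  3.69] twist -89.0 yaw 89.0 pos [ 0.4193 -0.3563  0.221 ] open 0.5 F [ 0.5 -0.6 -0.2] t 17.4
929 med [ 0.5157 -0.3509  0.0513] rect [ 0.5175 -0.3525] [0.0477 0.013 ] 89.0 circ [ 0.5165 -0.3525] 0.0241
799 med [ 0.4183 -0.352   0.0515] rect [ 0.4181 -0.3541] [0.0474 0.0117] 89.1 circ [ 0.4181 -0.3541] 0.0239
1790 med [ 0.509  -0.3474  0.0294] rect [ 0.5175 -0.352 ] [0.0581 0.0429] 89.3 circ [ 0.518  -0.3524] 0.034
2121 med [ 0.4202 -0.3511  0.0295] rect [ 0.4182 -0.3543] [0.0428 0.0591] 0.0 circ [ 0.4181 -0.3545] 0.034
317 med [ 0.4024 -0.4192  0.0294] rect [ 0.4061 -0.4191] [0.0017 0.1113] 89.8 circ [ 0.4061 -0.419 ] 0.0558
```

Both halves are upright in the tray. Now the rings, gripped by the wall on the -y side.

{"api": "servo_tool", "payload": {"motion": [[[4.8,0.9,0,-8.5,0.3],[9.6,1.8,0,-17,0.3],[14.4,2.7,0,-25.5,0.3],[19.2,3.6,0,-34,0.3],[24,4.5,0,-42.5,0.3]]]}}

```text
time_s: 17.9
eef_pos: [0.4655, -0.1123, 0.2131]
eef_rot: [-0.001, 0.408, 0.913, 0.0]
wrist_force: [0.8, 0.5, 0.3]
opening: 0.348
grasp_force: 0.0
```

{"api": "servo_tool", "payload": {"motion": [[[0,0,0,-8.5,0.3],[0,0,0,-17,0.3],[0,0,0,-25.5,0.3],[0,0,0,-34,0.3],[0,0,0,-42.5,0.3]]]}}

```text
time_s: 18.4
eef_pos: [0.4654, -0.1139, 0.2129]
eef_rot: [-0.001, 0.049, 0.999, 0.001]
wrist_force: [-0.4, 0.3, -0.5]
opening: 0.347
grasp_force: 0.0
```

```bash
python3 go.py .5 0.1805 .18 178
```

```text
shift [-0.56 29.64  3.33] twist -3.6 yaw 174.4 pos [ 0.4654 -0.1139  0.2129] open 0.35 F [-0.4  0.3 -0.5] t 18.4
```

{"api": "servo_tool", "payload": {"motion": [[[0,4.8,0,-2,0.3],[0,9.6,0,-3.6,0.3],[0,14.4,0,-3.6,0.3],[0,19.2,0,-3.6,0.3],[0,24,1,-3.6,0.3]]]}}

```text
time_s: 18.9
eef_pos: [0.4913, 0.126, 0.2043]
eef_rot: [0.0, 0.021, 1.0, -0.0]
wrist_force: [1.0, 0.5, 0.1]
opening: 0.351
grasp_force: 0.0
```

{"api": "servo_tool", "payload": {"motion": [[[0,4,1,0,0.3],[0,5.5,2,0,0.3],[0,5.5,2,0,0.3],[0,5.5,2,0,0.3]]]}}

```text
time_s: 19.3
eef_pos: [0.493, 0.1784, 0.1836]
eef_rot: [-0.001, 0.021, 1.0, -0.0]
wrist_force: [1.3, 0.2, 0.1]
opening: 0.349
grasp_force: 0.0
```

```bash
cat > rings.py <<'E'
from h import *
from parts import comps
o=ctrl.get_obs();w=ctrl.camera("wrist");P=cloud(w,o)
comps(P,.019,.0305,(.375,.67),(.075,.258),400)
print("plate");comps(P,.019,.03,(.4,.68),(-.25,-.08))
E
python3 go.py .5265 0.1805 .0355 178;python3 rings.py
```

```text
shift [-3.37  0.37 14.8 ] twist -0.4 yaw 177.6 pos [0.493  0.1784 0.1836] open 0.35 F [1.3 0.2 0.1] t 19.3
583 med [0.3776 0.1702 0.0251] rect [0.3775 0.1667] [0.1826 0.0011] 88.9 circ [0.3775 0.1667] 0.0914
4234 med [0.423  0.2156 0.0257] rect [0.425  0.2153] [0.069  0.0689] 43.3 circ [0.4251 0.215 ] 0.0351
3129 med [0.5215 0.2076 0.0258] rect [0.5254 0.2093] [0.0678 0.0694] 7.3 circ [0.5265 0.2093] 0.0351
1179 med [0.6213 0.1932 0.0257] rect [0.624 0.196] [0.0688 0.0325] 11.7 circ [0.6212 0.2093] 0.0346
865 med [0.6677 0.1719 0.0249] rect [0.6675 0.1718] [0.0961 0.0035] 88.5 circ [0.6676 0.1718] 0.0482
plate
```

{"api": "servo_tool", "payload": {"motion": [[[-3.3,0.3,3.5,0,0.3],[-3.3,0.3,7,0,0.3],[-3.3,0.3,10.5,0,0.3],[-3.3,0.3,13.5,0,0.3],[-3.3,0.3,14.7,0,0.3]]]}}

```text
time_s: 19.85
eef_pos: [0.5253, 0.1787, 0.0351]
eef_rot: [-0.002, 0.022, 1.0, -0.0]
wrist_force: [-1.3, -1.2, -0.8]
opening: 0.348
grasp_force: 0.0
```

{"api": "servo_tool", "payload": {"motion": [[[0,0,0,0,0.3],[0,0,0,0,0.3]]]}}

```text
time_s: 20.05
eef_pos: [0.528, 0.1801, 0.0391]
eef_rot: [0.001, 0.021, 1.0, 0.0]
wrist_force: [0.3, -0.3, 0.2]
opening: 0.348
grasp_force: 0.0
```

{"api": "servo_tool", "payload": {"motion": [[[0,0,0,0,1],[0,0,0,0,1],[0,0,0,0,1],[0,0,0,0,1],[0,0,0,0,1]]]}}

```text
time_s: 20.55
eef_pos: [0.5285, 0.1806, 0.04]
eef_rot: [0.002, 0.021, 1.0, -0.0]
wrist_force: [-1.2, -2.1, 6.0]
opening: 0.142
grasp_force: 57.4
```

{"api": "servo_tool", "payload": {"motion": [[[0,0,-3,0,1],[0,0,-7,0,1],[0,0,-11,0,1],[0,0,-13,0,1],[0,0,-13,0,1]]]}}

```text
time_s: 21.05
eef_pos: [0.5295, 0.1814, 0.1726]
eef_rot: [0.004, 0.021, 1.0, 0.001]
wrist_force: [0.1, -0.6, -0.4]
opening: 0.143
grasp_force: 57.5
```

```bash
python3 go.py .5372 -0.1844 .16 177.1;python3 - <<'E'
from h import *
o=ctrl.get_obs();w=ctrl.camera("wrist");save(w,"w4.png")
E
```

```text
shift [ -2.26 -36.51   1.23] twist 0.5 yaw 177.6 pos [0.5295 0.1814 0.1726] open 0.14 F [ 0.1 -0.6 -0.4] t 21.1
```

View pics/w4.png

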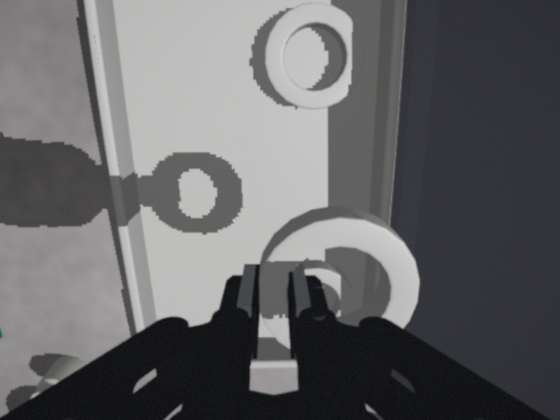

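The ring is held level with its centre at (340,285); another ring is at (310,55) in the case. Carry it to the plate.

{"api": "servo_tool", "payload": {"motion": [[[-0.4,-4.8,0,0,1],[-0.8,-9.6,0,0,1],[-1.2,-14.4,0,0.5,1],[-1.8,-19.2,0,0.5,1],[-2.2,-24,0,0.5,1]]]}}

```text
time_s: 21.6
eef_pos: [0.5377, -0.0614, 0.1661]
eef_rot: [-0.001, 0.025, 1.0, 0.0]
wrist_force: [1.4, -0.9, 0.1]
opening: 0.144
grasp_force: 57.5
```

{"api": "servo_tool", "payload": {"motion": [[[0,-4.8,0,0,1],[0,-9.6,2,0,1],[0,-12.5,4,0,1],[0,-12.5,6,0,1],[0,-12.5,7,0,1]]]}}

```text
time_s: 22.1
eef_pos: [0.5301, -0.1846, 0.0941]
eef_rot: [-0.002, 0.026, 1.0, 0.001]
wrist_force: [0.3, 0.3, -0.7]
opening: 0.141
grasp_force: 57.5
```

{"api": "servo_tool", "payload": {"motion": [[[0,0,0,0,1],[0,0,0,0,1]]]}}

```text
time_s: 22.3
eef_pos: [0.5325, -0.1839, 0.0975]
eef_rot: [-0.0, 0.025, 1.0, 0.0]
wrist_force: [-0.4, -0.1, -0.2]
opening: 0.139
grasp_force: 57.6
```

```bash
python3 go.py .5372 -0.1844 .039 177.1;python3 - <<'E'
from h import *
o=ctrl.get_obs();w=ctrl.camera("wrist");P=cloud(w,o);R,p=pose(o);Q=(P-p)@R
m=(abs(Q[...,2]-.014)<.012)&(Q[...,1]>.008)&(Q[...,1]<.08)&(abs(Q[...,0])<.045);q=Q[m]
c,r=cv2.minEnclosingCircle(q[:,:2].astype(np.float32));A=np.c_[q[:,:2],np.ones(len(q))]
print("ring in tool",np.median(q,0)*1000,c,r,np.linalg.lstsq(A,q[:,2],rcond=None)[0].round(4))
E
```

```text
shift [-0.48 -0.03  5.85] twist 0.1 yaw 177.2 pos [ 0.5325 -0.1839  0.0975] open 0.14 F [-0.4 -0.1 -0.2] t 22.3
ring in tool [20.00721115 38.90432904 14.18049097] (0.00033305739634670317, 0.02873804420232773) 0.03481373190879822 [-0.0056  0.0221  0.0143]
```

{"api": "servo_tool", "payload": {"motion": [[[-0.5,0,3,0,1],[-0.5,0,5,0,1],[-0.5,0,5.8,0,1],[-0.5,0,5.8,0,1]]]}}

```text
time_s: 22.75
eef_pos: [0.5373, -0.1843, 0.0394]
eef_rot: [-0.0, 0.025, 1.0, 0.0]
wrist_force: [0.4, -0.1, -0.6]
opening: 0.143
grasp_force: 57.6
```

{"api": "servo_tool", "payload": {"motion": [[[0,0,0,0,1],[0,0,0,0,0.4],[0,0,0,0,0.3],[0,0,0,0,0.3],[0,0,0,0,0.3]]]}}

```text
time_s: 23.25
eef_pos: [0.5377, -0.1852, 0.0401]
eef_rot: [0.0, 0.025, 1.0, -0.0]
wrist_force: [-0.1, 0.7, 0.2]
opening: 0.35
grasp_force: 0.0
```

{"api": "servo_tool", "payload": {"motion": [[[0,0,-2,0,0.3],[0,0,-5,0,0.3],[0,0,-10,0,0.3],[0,0,-14,0,0.3],[0,0,-14,0,0.3]]]}}

```text
time_s: 23.75
eef_pos: [0.5411, -0.187, 0.1868]
eef_rot: [0.005, 0.025, 1.0, -0.003]
wrist_force: [0.5, -0.7, -0.4]
opening: 0.348
grasp_force: 0.0
```

```bash
python3 go.py .40 0.1865 .18 178;python3 rings.py
```

```text
shift [15.97 36.6   0.29] twist -0.9 yaw 177.1 pos [ 0.5411 -0.187   0.1868] open 0.35 F [ 0.5 -0.7 -0.4] t 23.8
plate
3405 med [ 0.5377 -0.1573  0.0238] rect [ 0.5402 -0.157 ] [0.0685 0.0695] 86.9 circ [ 0.5402 -0.157 ] 0.0351
```

{"api": "servo_tool", "payload": {"motion": [[[2,4.5,0,0,0.3],[4,9,0,0,0.3],[6,13.5,0,0,0.3],[8,18,0,0,0.3],[10,22.5,0,-0.9,0.3]]]}}

```text
time_s: 24.3
eef_pos: [0.4469, 0.0463, 0.1782]
eef_rot: [-0.001, 0.018, 1.0, 0.0]
wrist_force: [0.3, 0.9, 0.8]
opening: 0.351
grasp_force: 0.0
```

{"api": "servo_tool", "payload": {"motion": [[[2,4.7,0,0,0.3],[4,9.4,0,0,0.3],[5.5,13.5,0,0,0.3],[5.5,13.5,0,0,0.3],[5.5,13.5,0,0,0.3]]]}}

```text
time_s: 24.8
eef_pos: [0.3974, 0.1822, 0.1786]
eef_rot: [-0.001, 0.016, 1.0, -0.0]
wrist_force: [-0.7, -0.8, -0.5]
opening: 0.355
grasp_force: 0.0
```

{"api": "servo_tool", "payload": {"motion": [[[0,0,0,0,0.3],[0,0,0,0,0.3]]]}}

```text
time_s: 25.0
eef_pos: [0.399, 0.1803, 0.1793]
eef_rot: [-0.0, 0.018, 1.0, -0.0]
wrist_force: [0.1, -0.4, 0.1]
opening: 0.353
grasp_force: 0.0
```

```bash
python3 rings.py; python3 go.py .4252 0.1865 .0385 178
```

```text
3393 med [0.4214 0.2153 0.0258] rect [0.4242 0.2151] [0.0677 0.069 ] 1.9 circ [0.425  0.2154] 0.035
plate
shift [-2.59  0.72 14.09] twist -0.1 yaw 177.9 pos [0.3991 0.1803 0.1794] open 0.35 F [ 0.6 -0.4 -0.6] t 25.1
```

{"api": "servo_tool", "payload": {"motion": [[[-2.6,0.65,3.5,0,0.3],[-2.6,0.65,7,0,0.3],[-2.6,0.65,10.5,0,0.3],[-2.6,0.65,13,0,0.3],[-2.6,0.65,14.1,0,0.3]]]}}

```text
time_s: 25.55
eef_pos: [0.4235, 0.1857, 0.0362]
eef_rot: [-0.002, 0.018, 1.0, -0.0]
wrist_force: [-0.5, -0.8, -0.3]
opening: 0.351
grasp_force: 0.0
```

{"api": "servo_tool", "payload": {"motion": [[[0,0,0,0,0.3],[0,0,0,0,0.3],[0,0,0,0,1],[0,0,0,0,1],[0,0,0,0,1]]]}}

```text
time_s: 26.05
eef_pos: [0.4262, 0.1871, 0.0403]
eef_rot: [0.001, 0.017, 1.0, -0.0]
wrist_force: [-1.8, -2.2, 6.0]
opening: 0.14
grasp_force: 61.0
```

{"api": "servo_tool", "payload": {"motion": [[[0,0,0,0,1],[0,0,-3,0,1],[0,0,-7,0,1],[0,0,-11,0,1],[0,0,-13,0,1]]]}}

```text
time_s: 26.55
eef_pos: [0.4267, 0.1877, 0.1731]
eef_rot: [0.003, 0.017, 1.0, 0.001]
wrist_force: [0.1, 0.3, -0.6]
opening: 0.139
grasp_force: 61.0
```

```bash
python3 go.py .4605 -0.181 .16 177.1
```

```text
shift [ -4.63 -36.73   1.29] twist 0.9 yaw 178.0 pos [0.4267 0.1877 0.1731] open 0.14 F [ 0.1  0.3 -0.6] t 26.6
```

{"api": "servo_tool", "payload": {"motion": [[[-0.9,-4.8,0,0,1],[-1.8,-9.6,0,0,1],[-2.7,-14.4,0,0.5,1],[-3.6,-19.2,0,0.9,1],[-4.6,-24,0,0.9,1]]]}}

```text
time_s: 27.05
eef_pos: [0.4628, -0.0562, 0.1698]
eef_rot: [0.001, 0.025, 1.0, -0.0]
wrist_force: [1.4, -0.1, -0.6]
opening: 0.141
grasp_force: 61.1
```

{"api": "servo_tool", "payload": {"motion": [[[0,-4.8,0,0,1],[0,-9.6,2,0,1],[0,-12.8,4,0,1],[0,-12.8,6,0,1],[0,-12.8,7,0,1]]]}}

```text
time_s: 27.55
eef_pos: [0.4553, -0.1828, 0.0978]
eef_rot: [-0.0, 0.026, 1.0, 0.0]
wrist_force: [-1.1, -0.2, -0.1]
opening: 0.141
grasp_force: 61.1
```

{"api": "servo_tool", "payload": {"motion": [[[0,0,0,0,1],[0,0,0,0,1]]]}}

```text
time_s: 27.75
eef_pos: [0.4565, -0.1816, 0.0994]
eef_rot: [0.0, 0.025, 1.0, -0.0]
wrist_force: [0.1, 0.2, -0.5]
opening: 0.143
grasp_force: 61.1
```

```bash
python3 go.py .4605 -0.181 .0393 177.1;python3 - <<'E'
from h import *
o=ctrl.get_obs();w=ctrl.camera("wrist");P=cloud(w,o);R,p=pose(o);Q=(P-p)@R
m=(abs(Q[...,2]-.014)<.012)&(Q[...,1]>.008)&(Q[...,1]<.08)&(abs(Q[...,0])<.045);q=Q[m]
c,r=cv2.minEnclosingCircle(q[:,:2].astype(np.float32));A=np.c_[q[:,:2],np.ones(len(q))]
print("ring in tool",np.median(q,0)*1000,c,r,np.linalg.lstsq(A,q[:,2],rcond=None)[0].round(4))
E
```

```text
shift [-0.39  0.08  6.01] twist 0.1 yaw 177.2 pos [ 0.4565 -0.1816  0.0994] open 0.14 F [ 0.1  0.2 -0.5] t 27.8
ring in tool [20.20864498 39.0474532  14.30889233] (0.0010067516705021262, 0.02893536351621151) 0.03488673269748688 [-0.0018  0.0187  0.0144]
```

{"api": "servo_tool", "payload": {"motion": [[[-0.3,0.1,3,0,1],[-0.3,0.1,5,0,1],[-0.3,0.1,6,0,1],[-0.3,0.1,6,0,1]]]}}

```text
time_s: 28.2
eef_pos: [0.4592, -0.1807, 0.0386]
eef_rot: [-0.0, 0.025, 1.0, 0.0]
wrist_force: [-0.1, -0.8, -0.4]
opening: 0.143
grasp_force: 65.9
```

{"api": "servo_tool", "payload": {"motion": [[[0,0,0,0,1],[0,0,0,0,0.4],[0,0,0,0,0.3],[0,0,0,0,0.3],[0,0,0,0,0.3]]]}}

```text
time_s: 28.7
eef_pos: [0.4593, -0.1815, 0.039]
eef_rot: [0.0, 0.025, 1.0, -0.0]
wrist_force: [-0.6, -0.7, -0.8]
opening: 0.35
grasp_force: 0.0
```

{"api": "servo_tool", "payload": {"motion": [[[0,0,-2,0,0.3],[0,0,-5,0,0.3],[0,0,-10,0,0.3],[0,0,-14,0,0.3],[0,0,-14,0,0.3]]]}}

```text
time_s: 29.2
eef_pos: [0.4624, -0.1835, 0.185]
eef_rot: [0.005, 0.025, 1.0, -0.003]
wrist_force: [0.1, -0.9, -0.3]
opening: 0.348
grasp_force: 0.0
```

```bash
python3 go.py .58 0.1855 .18 178;python3 rings.py
```

```text
shift [-9.89 37.45  0.36] twist -0.9 yaw 177.1 pos [ 0.4624 -0.1835  0.185 ] open 0.35 F [ 0.1 -0.9 -0.3] t 29.2
plate
3454 med [ 0.4588 -0.1532  0.0238] rect [ 0.4609 -0.1533] [0.0694 0.0686] 43.6 circ [ 0.4611 -0.1532] 0.035
2099 med [ 0.526  -0.1674  0.0238] rect [ 0.5364 -0.1601] [0.0601 0.0696] 38.4 circ [ 0.5401 -0.1573] 0.035
```

{"api": "servo_tool", "payload": {"motion": [[[-1.2,4.5,0,0,0.3],[-2.4,9,0,0,0.3],[-3.6,13.5,0,0,0.3],[-4.8,18,0,0,0.3],[-6,22.5,0,-0.9,0.3]]]}}

```text
time_s: 29.75
eef_pos: [0.5297, 0.0423, 0.1771]
eef_rot: [-0.001, 0.017, 1.0, 0.0]
wrist_force: [1.4, -0.9, 0.6]
opening: 0.349
grasp_force: 0.0
```

{"api": "servo_tool", "payload": {"motion": [[[-1.3,4.7,0,0,0.3],[-2.6,9.4,0,0,0.3],[-4,14.3,0,0,0.3],[-4,14.3,0,0,0.3],[-4,14.3,0,0,0.3]]]}}

```text
time_s: 30.25
eef_pos: [0.5741, 0.1829, 0.1766]
eef_rot: [-0.002, 0.016, 1.0, -0.0]
wrist_force: [-0.4, -1.1, 0.2]
opening: 0.352
grasp_force: 0.0
```

{"api": "servo_tool", "payload": {"motion": [[[0,0,0,0,0.3],[0,0,0,0,0.3]]]}}

```text
time_s: 30.45
eef_pos: [0.5748, 0.1805, 0.1781]
eef_rot: [-0.001, 0.018, 1.0, -0.0]
wrist_force: [-0.9, 0.6, 0.6]
opening: 0.351
grasp_force: 0.0
```

```bash
python3 rings.py; python3 go.py .6212 0.1852 .0385 178
```

```text
2861 med [0.6116 0.208  0.0258] rect [0.6183 0.213 ] [0.0648 0.0695] 17.1 circ [0.621  0.2137] 0.0354
449 med [0.6681 0.1787 0.0248] rect [0.668  0.1782] [0.0578 0.0025] 88.9 circ [0.6682 0.1782] 0.029
plate
shift [-4.61  0.65 13.98] twist -0.1 yaw 177.9 pos [0.575  0.1804 0.1783] open 0.35 F [2.1 0.4 0.6] t 30.5
```

{"api": "servo_tool", "payload": {"motion": [[[-2.4,0.5,2,0,0.3],[-4.6,0.6,5,0,0.3],[-4.6,0.6,9,0,0.3],[-4.6,0.6,12.5,0,0.3],[-4.6,0.6,14,0,0.3]]]}}

```text
time_s: 31.0
eef_pos: [0.6189, 0.1847, 0.0347]
eef_rot: [-0.003, 0.018, 1.0, -0.0]
wrist_force: [-0.7, -0.7, -0.1]
opening: 0.349
grasp_force: 0.0
```

{"api": "servo_tool", "payload": {"motion": [[[0,0,0,0,0.3],[0,0,0,0,0.3],[0,0,0,0,1],[0,0,0,0,1],[0,0,0,0,1]]]}}

```text
time_s: 31.5
eef_pos: [0.6233, 0.1863, 0.0415]
eef_rot: [0.002, 0.017, 1.0, 0.0]
wrist_force: [-1.9, -1.8, 7.2]
opening: 0.138
grasp_force: 61.3
```

{"api": "servo_tool", "payload": {"motion": [[[0,0,0,0,1],[0,0,-3,0,1],[0,0,-7,0,1],[0,0,-11,0,1],[0,0,-13,0,1]]]}}

```text
time_s: 32.0
eef_pos: [0.6236, 0.1868, 0.1744]
eef_rot: [0.004, 0.017, 1.0, 0.001]
wrist_force: [0.9, -0.1, -0.1]
opening: 0.139
grasp_force: 61.5
```

```bash
python3 go.py .6155 -0.1885 .16 177.1
```

```text
shift [ -0.46 -37.54   1.4 ] twist 0.9 yaw 178.0 pos [0.6236 0.1868 0.1744] open 0.14 F [ 0.9 -0.1 -0.1] t 32.0
```

{"api": "servo_tool", "payload": {"motion": [[[0,-4.8,0,0,1],[0,-9.6,0,0,1],[-0.2,-14.4,0,0.5,1],[-0.4,-19.2,0,0.9,1],[-0.4,-24,0,0.9,1]]]}}

```text
time_s: 32.5
eef_pos: [0.6175, -0.0554, 0.1701]
eef_rot: [0.001, 0.025, 1.0, -0.0]
wrist_force: [0.6, -0.6, -0.1]
opening: 0.137
grasp_force: 61.5
```

{"api": "servo_tool", "payload": {"motion": [[[0,-4.8,0,0,1],[0,-9.6,2,0,1],[0,-13.5,4,0,1],[0,-13.5,6,0,1],[0,-13.5,7,0,1]]]}}

```text
time_s: 33.0
eef_pos: [0.6095, -0.1896, 0.0976]
eef_rot: [-0.001, 0.026, 1.0, 0.0]
wrist_force: [-0.2, 0.3, -1.1]
opening: 0.137
grasp_force: 61.5
```

{"api": "servo_tool", "payload": {"motion": [[[0,0,0,0,1],[0,0,0,0,1]]]}}

```text
time_s: 33.2
eef_pos: [0.611, -0.1876, 0.0996]
eef_rot: [0.001, 0.024, 1.0, -0.0]
wrist_force: [-0.1, 0.8, 0.1]
opening: 0.138
grasp_force: 61.5
```

```bash
python3 go.py .6155 -0.1885 .0393 177.1;python3 - <<'E'
from h import *
o=ctrl.get_obs();w=ctrl.camera("wrist");P=cloud(w,o);R,p=pose(o);Q=(P-p)@R
m=(abs(Q[...,2]-.014)<.012)&(Q[...,1]>.008)&(Q[...,1]<.08)&(abs(Q[...,0])<.045);q=Q[m]
c,r=cv2.minEnclosingCircle(q[:,:2].astype(np.float32));A=np.c_[q[:,:2],np.ones(len(q))]
print("ring in tool",np.median(q,0)*1000,c,r,np.linalg.lstsq(A,q[:,2],rcond=None)[0].round(4))
E
python3 rings.py
```

```text
shift [-0.45 -0.07  6.04] twist 0.1 yaw 177.2 pos [ 0.611  -0.1876  0.0996] open 0.14 F [-0.1  0.8  0.1] t 33.2
ring in tool [19.86602464 39.33004124 15.33039587] (0.0004049061972182244, 0.028857579454779625) 0.03486698865890503 [0.0157 0.0305 0.0145]
plate
1401 med [ 0.4908 -0.1552  0.0236] rect [ 0.4915 -0.1546] [0.0461 0.0093] 87.8 circ [ 0.4869 -0.1544] 0.0231
8487 med [ 0.5373 -0.1573  0.0237] rect [ 0.5405 -0.1576] [0.069  0.0688] 28.9 circ [ 0.5405 -0.1573] 0.0352
```

{"api": "servo_tool", "payload": {"motion": [[[-0.45,0,3,0,1],[-0.45,0,5,0,1],[-0.45,0,6,0,1],[-0.45,0,6,0,1]]]}}

```text
time_s: 33.7
eef_pos: [0.6154, -0.1882, 0.0393]
eef_rot: [0.0, 0.025, 1.0, -0.0]
wrist_force: [0.7, 0.2, -0.2]
opening: 0.139
grasp_force: 67.1
```

{"api": "servo_tool", "payload": {"motion": [[[0,0,0,0,1],[0,0,0,0,0.4],[0,0,0,0,0.3],[0,0,0,0,0.3],[0,0,0,0,0.3]]]}}

```text
time_s: 34.2
eef_pos: [0.6149, -0.1888, 0.0389]
eef_rot: [0.0, 0.025, 1.0, -0.0]
wrist_force: [0.3, 0.0, -0.2]
opening: 0.351
grasp_force: 0.0
```

{"api": "servo_tool", "payload": {"motion": [[[0,0,-2,0,0.3],[0,0,-5,0,0.3],[0,0,-10,0,0.3],[0,0,-15,0,0.3],[0,0,-20,0,0.3]]]}}

```text
time_s: 34.7
eef_pos: [0.6145, -0.1886, 0.2405]
eef_rot: [-0.0, 0.025, 1.0, 0.0]
wrist_force: [0.3, -0.2, -0.4]
opening: 0.347
grasp_force: 0.0
```

{"api": "servo_tool", "payload": {"motion": [[[4,-2,-4,0,0],[8,-4,-8,0,0],[12,-6,-12,0,0],[15,-6,-12,0,0],[15,-6,-12,0,0]]]}}

```text
time_s: 35.2
eef_pos: [0.4597, -0.2425, 0.3626]
eef_rot: [0.002, 0.027, 1.0, -0.002]
wrist_force: [0.7, -0.2, 0.2]
opening: 0.5
grasp_force: 0.0
```

```bash
python3 - <<'E'
from h import *
from parts import comps
o=ctrl.get_obs();w=ctrl.camera("wrist");save(w,"w5.png");P=cloud(w,o)
print("rings");comps(P,.019,.03,(.4,.68),(-.235,-.09))
print("ribs");comps(P,.042,.06,(.35,.6),(-.45,-.25));print("halves");comps(P,.026,.0325,(.36,.57),(-.41,-.295))
E
python3 go.py .45 0.38 .40 178.5
```

```text
rings
1409 med [ 0.4509 -0.1569  0.0237] rect [ 0.4531 -0.1569] [0.0671 0.0697] 88.3 circ [ 0.453  -0.1572] 0.0352
1231 med [ 0.5387 -0.1578  0.0238] rect [ 0.5398 -0.1576] [0.0687 0.0687] 86.4 circ [ 0.5404 -0.1571] 0.0353
759 med [ 0.6018 -0.1607  0.0239] rect [ 0.6111 -0.1607] [0.0585 0.0682] 5.4 circ [ 0.6164 -0.1602] 0.035
ribs
412 med [ 0.4174 -0.3523  0.0514] rect [ 0.4177 -0.3544] [0.0122 0.0477] 0.1 circ [ 0.417  -0.3544] 0.024
394 med [ 0.5159 -0.3512  0.0514] rect [ 0.5177 -0.3529] [0.0481 0.0124] 89.6 circ [ 0.5178 -0.3529] 0.0243
halves
1065 med [ 0.4119 -0.3521  0.0294] rect [ 0.4181 -0.3545] [0.0585 0.042 ] 88.5 circ [ 0.4177 -0.3539] 0.0333
834 med [ 0.5091 -0.3499  0.0294] rect [ 0.5175 -0.3528] [0.0588 0.0437] 88.2 circ [ 0.5168 -0.3522] 0.0339
shift [ 4.33 62.06 -4.07] twist -1.5 yaw 177.0 pos [ 0.4606 -0.2421  0.3613] open 0.5 F [ 0.3 -0.1 -0.3] t 35.2
```

View pics/w5.png

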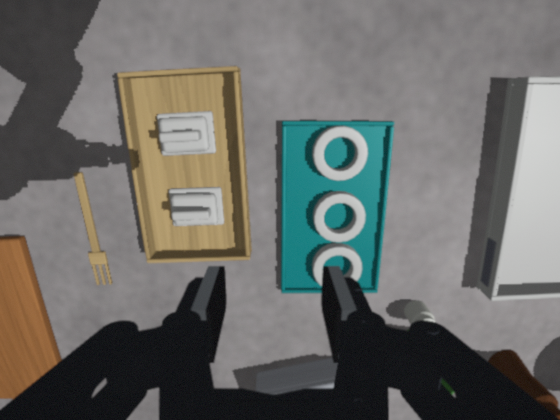

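All the parts are sorted: rings on the plate at (341,153), (340,217) and (337,265), halves in the tray at (185,133) and (195,206). Ring 1 has shifted 8 mm but is within limits. The case at the right edge is only partly in view. Next, shut the lid.

{"api": "servo_tool", "payload": {"motion": [[[0.4,4.9,-1,0,0],[0.8,9.8,-2,0,0],[1.2,14.7,-3,0,0],[1.6,19.6,-4,0,0],[2,24.5,-4,-1.5,0]]]}}

```text
time_s: 35.75
eef_pos: [0.4549, 0.0068, 0.3993]
eef_rot: [0.001, 0.012, 1.0, 0.0]
wrist_force: [1.2, 0.4, -0.4]
opening: 0.505
grasp_force: 0.0
```

{"api": "servo_tool", "payload": {"motion": [[[0.4,4.9,0,0,0],[0.8,9.8,0,0,0],[1.2,14.7,0,0,0],[1.6,19.6,0,0,0],[1.6,24.5,0,0,0]]]}}

```text
time_s: 36.25
eef_pos: [0.4436, 0.2529, 0.3978]
eef_rot: [-0.0, 0.011, 1.0, 0.0]
wrist_force: [-0.2, -1.1, 0.4]
opening: 0.502
grasp_force: 0.0
```

{"api": "servo_tool", "payload": {"motion": [[[0,4.9,0,0,0],[0,9.8,0,0,0],[0,14,0,0,0],[0,14,0,0,0],[0,14,0,0,0]]]}}

```text
time_s: 36.75
eef_pos: [0.447, 0.3914, 0.3966]
eef_rot: [-0.001, 0.011, 1.0, -0.001]
wrist_force: [-0.1, -0.1, 0.0]
opening: 0.5
grasp_force: 0.0
```

```bash
python3 go.py .53 0.40 .262 178.7
python3 - <<'E'
from h import *
o=ctrl.get_obs();w=ctrl.camera("wrist");P=cloud(w,o);Z=P[...,2]
m=(abs(P[...,0]-.53)<.04)&(P[...,1]>.33)&(P[...,1]<.46)&(Z>.235)&(Z<.29);q=P[m]
print(len(q),np.median(q,0).round(4),np.percentile(q[:,1],[3,97]).round(4),np.polyfit(q[:,0]-.53,q[:,1],1).round(4),np.percentile(q[:,2],97))
m=(Z>.012)&(P[...,0]>.39)&(P[...,0]<.65)&(P[...,1]>.085)&(P[...,1]<.25)&(Z<.06);print("left in case",m.sum())
E
```

```text
shift [-8.31  1.06 13.44] twist 0.1 yaw 178.8 pos [0.447  0.3914 0.3966] open 0.5 F [-0.1 -0.1  0. ] t 36.8
1194 [0.5276 0.3989 0.2609] [0.3935 0.4044] [-0.0166  0.3989] 0.2625280554687033
left in case 0
```

{"api": "servo_tool", "payload": {"motion": [[[-4,1,1,0,0],[-8.1,0.95,4,0,0],[-8.1,0.95,8,0,0],[-8.1,0.95,12,0,0],[-8.1,0.95,13.4,0,0]]]}}

```text
time_s: 37.3
eef_pos: [0.5275, 0.3949, 0.2591]
eef_rot: [-0.004, 0.013, 1.0, -0.002]
wrist_force: [0.5, 0.1, -0.8]
opening: 0.501
grasp_force: 0.0
```

{"api": "servo_tool", "payload": {"motion": [[[0,0,0,0,1],[0,0,0,0,1],[0,0,0,0,1],[0,0,0,0,1],[0,0,0,0,1]]]}}

```text
time_s: 37.8
eef_pos: [0.5299, 0.3976, 0.2675]
eef_rot: [0.002, 0.012, 1.0, 0.001]
wrist_force: [-1.5, -2.0, 6.3]
opening: 0.113
grasp_force: 59.2
```

```bash
python3 go.py .528 0.399 .262 178.7
python3 - <<'E'
import numpy as np
f=lambda t:np.array([-25.1*np.cos(t)+1.5*np.sin(t),-(25.1*np.sin(t)+1.5*np.cos(t))])
for t in np.arange(2.05,-.01,-.1): print(round(t,2),(f(t)-f(2.05)).round(1))
E
```

```text
shift [0.19 0.13 0.55] twist -0.1 yaw 178.6 pos [0.5299 0.3976 0.2675] open 0.11 F [-1.5 -2.   6.3] t 37.8
2.05 [0. 0.]
1.95 [-2.2 -1.2]
1.85 [-4.5 -2.1]
1.75 [-7.  -2.8]
1.65 [-9.4 -3.3]
1.55 [-11.9  -3.5]
1.45 [-14.4  -3.5]
1.35 [-16.9  -3.2]
1.25 [-19.4  -2.7]
1.15 [-21.8  -1.9]
1.05 [-24.1  -0.9]
0.95 [-26.3   0.3]
0.85 [-28.3   1.7]
0.75 [-30.2   3.4]
0.65 [-32.    5.2]
0.55 [-33.5   7.2]
0.45 [-34.9   9.3]
0.35 [-36.   11.6]
0.25 [-36.9  13.9]
0.15 [-37.5  16.3]
0.05 [-37.9  18.8]
```

{"api": "servo_tool", "payload": {"motion": [[[0,-2.2,-1.2,0,1],[0,-4.5,-2.1,0,1],[0,-7,-2.8,0,1],[0,-9.4,-3.3,0,1],[0,-11.9,-3.5,0,1]]]}}

```text
time_s: 38.3
eef_pos: [0.5274, 0.279, 0.3022]
eef_rot: [0.003, 0.012, 1.0, 0.002]
wrist_force: [7.2, 2.9, -2.9]
opening: 0.11
grasp_force: 62.6
```

{"api": "servo_tool", "payload": {"motion": [[[0,-2.5,0,0,1],[0,-5,0.3,0,1],[0,-7.5,0.8,0,1],[0,-9.9,1.6,0,1],[0,-12.2,2.6,0,1]]]}}

```text
time_s: 38.8
eef_pos: [0.5248, 0.1564, 0.2759]
eef_rot: [0.003, 0.012, 1.0, 0.001]
wrist_force: [6.6, 3.7, -1.8]
opening: 0.11
grasp_force: 62.8
```

{"api": "servo_tool", "payload": {"motion": [[[0,-2.2,1.2,0,1],[0,-4.2,2.6,0,1],[0,-6.1,4.3,0,1],[0,-7.9,6.1,0,1],[0,-9.4,8.1,0,1]]]}}

```text
time_s: 39.3
eef_pos: [0.5227, 0.062, 0.1941]
eef_rot: [0.003, 0.012, 1.0, 0.0]
wrist_force: [7.0, 4.1, -1.9]
opening: 0.113
grasp_force: 63.3
```

{"api": "servo_tool", "payload": {"motion": [[[0,-1.4,2.1,0,1],[0,-2.5,4.4,0,1],[0,-3.4,6.7,0,1],[0,-4,9.1,0,1],[0,-4.4,11.6,0,1]]]}}

```text
time_s: 39.8
eef_pos: [0.5214, 0.0187, 0.0771]
eef_rot: [0.002, 0.012, 1.0, 0.001]
wrist_force: [3.5, 5.5, -0.4]
opening: 0.112
grasp_force: 64.4
```

{"api": "servo_tool", "payload": {"motion": [[[0,0,1,0,1],[0,0,1,0,1],[0,0,1,0,1]]]}}

```text
time_s: 40.1
eef_pos: [0.5213, 0.0179, 0.0674]
eef_rot: [0.002, 0.012, 1.0, -0.001]
wrist_force: [2.5, -4.8, -0.1]
opening: 0.114
grasp_force: 65.1
```

{"api": "servo_tool", "payload": {"motion": [[[0,0,0.3,0,1],[0,0,0.3,0,1],[0,0,0.2,0,0.2],[0,0,0.2,0,0],[0,0,0.2,0,0]]]}}

```text
time_s: 40.6
eef_pos: [0.5194, 0.019, 0.0647]
eef_rot: [-0.0, 0.012, 1.0, 0.0]
wrist_force: [-0.5, 0.9, 0.0]
opening: 0.499
grasp_force: 0.0
```

{"api": "servo_tool", "payload": {"motion": [[[0,0,-3,0,0],[0,0,-7,0,0],[0,0,-12,0,0],[0,0,-17,0,0],[0,0,-22,0,0]]]}}

```text
time_s: 41.1
eef_pos: [0.519, 0.019, 0.2865]
eef_rot: [-0.0, 0.012, 1.0, 0.0]
wrist_force: [1.1, 0.0, -0.2]
opening: 0.503
grasp_force: 0.0
```

{"api": "servo_tool", "payload": {"motion": [[[4,-1,-3,0,0],[8,-2,-6,0,0],[12,-4,-10,0,0],[14,-6,-12,0,0],[14,-6,-12,0,0]]]}}

```text
time_s: 41.6
eef_pos: [0.3773, -0.0397, 0.4092]
eef_rot: [0.004, 0.013, 1.0, -0.002]
wrist_force: [0.7, 0.6, 0.3]
opening: 0.504
grasp_force: 0.0
```

{"api": "servo_tool", "payload": {"motion": [[[0,0,0,0,0],[0,0,0,0,0],[0,0,0,0,0],[0,0,0,0,0],[0,0,0,0,0]]]}}

```text
time_s: 42.1
eef_pos: [0.3785, -0.0377, 0.4039]
eef_rot: [-0.001, 0.012, 1.0, 0.0]
wrist_force: [-0.0, -0.4, 0.5]
opening: 0.502
grasp_force: 0.0
```

Run:
```python
from h import *
from parts import comps
o=ctrl.get_obs();print(o["time_s"],o["eef_pos"]);w=ctrl.camera("wrist");save(w,"w6.png");P=cloud(w,o)
print("lid");comps(P,.05,.08,(.33,.7),(-.02,.3),300)
print("rings");comps(P,.019,.03,(.4,.68),(-.235,-.09))
print("ribs");comps(P,.042,.06,(.35,.6),(-.45,-.25))
```

```text
42.1 [ 0.37846023 -0.03769502  0.40388357]
lid
25093 med [0.4777 0.1651 0.0665] rect [0.5174 0.1417] [0.2578 0.2996] 88.6 circ [0.5184 0.1665] 0.1816
rings
1063 med [ 0.4521 -0.1565  0.0238] rect [ 0.4534 -0.1563] [0.0681 0.0691] 86.1 circ [ 0.4531 -0.1566] 0.0352
676 med [ 0.5264 -0.168   0.0239] rect [ 0.5334 -0.1609] [0.0527 0.0698] 29.7 circ [ 0.5402 -0.1571] 0.0351
ribs
322 med [ 0.4167 -0.3516  0.051 ] rect [ 0.4181 -0.3543] [0.0496 0.013 ] 89.3 circ [ 0.4179 -0.3543] 0.0249
310 med [ 0.5155 -0.35    0.0513] rect [ 0.5169 -0.3529] [0.0492 0.012 ] 88.4 circ [ 0.517  -0.3529] 0.0249
```

View pics/w6.png

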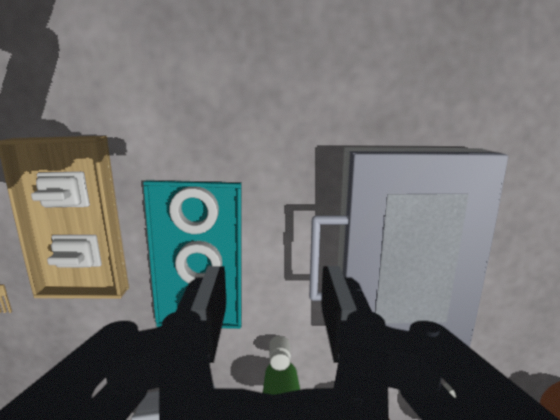

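The lid is down at about (425,250), the pot is upright at (280,358), and the fingers hide ring 3. I'll check the lid slope and ring 3.

Run:
```python
from h import *
from parts import comps
o=ctrl.get_obs();w=ctrl.camera("wrist");P=cloud(w,o)
m=(abs(P[...,2]-.066)<.012)&(P[...,1]>.075)&(P[...,1]<.26)&(abs(P[...,0]-.47)<.1);q=P[m];print("lid slope",np.polyfit(q[:,1],q[:,2],1))
b=ctrl.camera("top");P=cloud(b);save(b,"t9.png");comps(P,.018,.035,(.4,.68),(-.235,-.09),30)
```

```text
lid slope [-0.00063447  0.06679252]
245 med [ 0.618  -0.1631  0.0247] rect [ 0.6177 -0.1629] [0.0655 0.0684] 43.9 circ [ 0.6181 -0.163 ] 0.035
250 med [ 0.5409 -0.1608  0.0246] rect [ 0.5418 -0.1604] [0.0667 0.0675] 43.6 circ [ 0.5417 -0.1609] 0.0349
255 med [ 0.4531 -0.16    0.0247] rect [ 0.4523 -0.1593] [0.0664 0.069 ] 88.6 circ [ 0.453  -0.1604] 0.0356
```

View pics/t9.png

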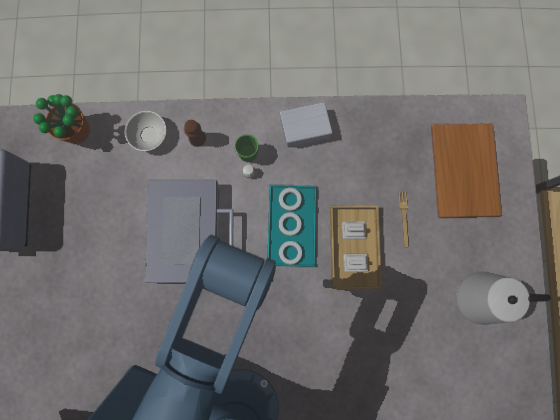

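The top view shows three rings on the plate at (290,198), (290,224) and (290,253), and two halves in the tray at (354,230) and (356,263). The lid is shut and flat, and the cup, pot and fork haven't moved.

```bash
python3 -c "
from bench import ctrl
print(ctrl.hand_in())"
```

```text
the job is handed in; nothing more can be done
None
```

I handed the job in with all three rings flat on the plate, both halves upright in the tray, the lid shut, and the cup, fork and salt pot undisturbed; the hand-in returned no verdict.

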